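Clamp sawn concrete prisms in the grinding jig

TASK

Get the sawn concrete prisms ready for end-grinding: swing the jig's cam lever fully open, then stand every prism from the bench upright, flat and square in the jig, one to a pocket, between the two jaws. Run up the three-lobed nut at the other end of the bolt until the lever meets firm resistance while it is still well short of closed, then press the lever fully shut so that the jaws grip every prism. Leave the asphalt cores, mould, plunger, caliper and brush where they are.

Things in the scene. Friction and masses are not known exactly. Their poses are not given: they have to be found in the camera images.
- jig: Specimen-grinding jig bolted to the bench, a steel vice 290 mm long (y), 150 mm deep (x); origin on the bench under the middle. Bed top 18 mm up, six upright ribs (6 mm thick, 26 mm deep in x, top 44 mm up) part four pockets. Two jaws, tops 46 mm up (58 mm in the middle 30 mm), close on them: the stop jaw on the -x side, set by the nut, and the pressure jaw on the +x side, driven by the cam lever.
- pocket0 (a point): Middle of the pocket at y = +92.5 mm of the jig, on the bed, 18 mm above the bench: place for the middle of a prism's underside. 49 mm wide in y between the ribs, bounded in x by the two jaws. Any pocket may be used.
- pocket1 (a point): Middle of the pocket at y = +37.5 mm of the jig, on the bed, 18 mm above the bench: place for the middle of a prism's underside. 49 mm wide in y between the ribs, bounded in x by the two jaws. Any pocket may be used.
- pocket2 (a point): Middle of the pocket at y = -37.5 mm of the jig, on the bed, 18 mm above the bench: place for the middle of a prism's underside. 49 mm wide in y between the ribs, bounded in x by the two jaws. Any pocket may be used.
- pocket3 (a point): Middle of the pocket at y = -92.5 mm of the jig, on the bed, 18 mm above the bench: place for the middle of a prism's underside. 49 mm wide in y between the ribs, bounded in x by the two jaws. Any pocket may be used.
- stop_face (a point): Middle of the stop jaw's gripping face (looks to +x), 44 mm above the bench, at x = -25.5 mm of the jig plus 0.955 mm per rad of joint nut (-23 to -28 mm at first).
- jaw_face (a point): Middle of the pressure jaw's gripping face (looks to -x), 44 mm above the bench: at x = +24.3 mm of the jig with the lever open, +16.8 mm shut and empty, +20 to +24 mm shut on well-gripped prisms. It rides on springs (20 N per mm) before a strongback bar. With the lever open, the play about a prism is 9.8 mm less 0.955 mm per rad of joint nut (7.5 to 12 mm at first).
- jaw: The pressure jaw, a steel bar 246 mm long (y) and 16 mm thick. For where it is use jaw_face; this origin is only a point moving with it.
- nut_hub (a point): Centre of the black three-lobed nut on the bolt's -x end, on its axis 44 mm above the bench, 25 mm in front of the stop jaw's outer side, with which it travels. Hub 22 mm across; three lobes 120 degrees apart, 10 mm thick, 14 mm deep along x, reach 38 mm from the axis.
- nut_lobe (a point): Outer end of one lobe of the nut, 38 mm from the axis.
- nut (a joint): Turn of the nut (rad, -10 to 11; -2.4 to 2.4 at first). Grows clockwise seen from the robot (top towards the jig's -y); each rad moves nut and stop jaw 0.955 mm towards the prisms. At 0, and every 120 degrees, a lobe points straight up. It stays where it is left. Push an upright lobe sideways or press a leaning one down, 6 to 10 N; a lobe leaning over 40 degrees at the finger jams when swept.
- lever (a joint): Cam lever's angle (rad): 0 shut (as it starts), 2.6 fully open at its stop. It swings level about an upright pin. Shut, it points along the jig's -y, splayed 0.17 rad outwards; opening turns it anticlockwise seen from above, through the jig's +x towards +y. Closing pushes the pressure jaw 7.5 mm to -x; in the last 0.3 rad it goes over centre and holds itself shut.
- lever_pivot (a point): Pin of the cam lever at x = +78 mm of the jig, 44 mm up; the strongback's outer side is 31 mm (shut) to 24 mm (open) from it. Free, the lever takes about 1 N at the tip and stays where it is left. With the nut set right (0 to 4 mm of play left about the prisms with the lever open, 2 mm being best) it bites before half-way and takes 3 to 8 N at mid-blade to shut.
- lever_tip (a point): End of the lever's aluminium blade, 78 mm from its pin. Blade 12 mm thick, 16 mm high (36 to 52 mm above the bench), free below; round cam head 53 mm across at the pin.
- prism0: Sawn grey concrete prism, 40 mm (x) by 44 mm (y) by 54 mm high (z), 0.18 to 0.26 kg, origin at the centre of its underside, standing on the bench at first. Its 40 mm goes between the jaws. None if absent: three or four are there, all alike.
- prism1: Sawn grey concrete prism, 40 mm (x) by 44 mm (y) by 54 mm high (z), 0.18 to 0.26 kg, origin at the centre of its underside, standing on the bench at first. Its 40 mm goes between the jaws. None if absent: three or four are there, all alike.
- prism2: Sawn grey concrete prism, 40 mm (x) by 44 mm (y) by 54 mm high (z), 0.18 to 0.26 kg, origin at the centre of its underside, standing on the bench at first. Its 40 mm goes between the jaws. None if absent: three or four are there, all alike.
- prism3: Sawn grey concrete prism, 40 mm (x) by 44 mm (y) by 54 mm high (z), 0.18 to 0.26 kg, origin at the centre of its underside, standing on the bench at first. Its 40 mm goes between the jaws. None if absent: three or four are there, all alike.
- core_a: Asphalt core, dark disc 70 mm across, 45 mm high, standing; leave it alone. Origin under its centre.
- core_b: Asphalt core, dark disc 70 mm across, 50 mm high, standing; leave it alone. Origin under its centre.
- mould: Dark steel mould tube, 60 mm across, 110 mm high, standing; leave it alone. Origin under its centre.
- plunger: Dark steel plunger, 42 mm across, 50 mm high, standing; leave it alone. Origin under its centre.
- caliper: Steel caliper lying flat, 210 mm long, 8 mm thick; leave it alone. Origin under the middle of its beam.
- brush: Wooden bench brush lying flat, 230 mm long, 24 mm high; leave it alone. Origin under its middle.
Not all that is in view belongs to the job. What is shaped like the prism3 but purple is not meant.

How it is judged:
On the way, in this order (a step that is already met when the one before it is completed fails the run):
1. the cam lever is swung fully open (value of joint lever above 2.2 rad), for 0.2 s.
2. every prism stands in a pocket of its own, flat on the bed, square, let go, with the lever still open (value of joint lever above 2 rad and (horizontal distance between prism0 and pocket0 below 0.011 m or horizontal distance between prism0 and pocket1 below 0.011 m or horizontal distance between prism0 and pocket2 below 0.011 m or horizontal distance between prism0 and pocket3 below 0.011 m) and z of each of prism0, prism1, prism2, prism3 in the frame of jig below 0.022 m and angle between each of prism0, prism1, prism2, prism3's own z axis and vertical below 0.06 rad and angle between the x axis of each of prism0, prism1, prism2, prism3 and the x axis of jig, either way round below 0.15 rad and contact force between each of prism0, prism1, prism2, prism3 and the fingers below 0.3 N and (horizontal distance between prism1 and pocket0 below 0.011 m or horizontal distance between prism1 and pocket1 below 0.011 m or horizontal distance between prism1 and pocket2 below 0.011 m or horizontal distance between prism1 and pocket3 below 0.011 m) and (horizontal distance between prism2 and pocket0 below 0.011 m or horizontal distance between prism2 and pocket1 below 0.011 m or horizontal distance between prism2 and pocket2 below 0.011 m or horizontal distance between prism2 and pocket3 below 0.011 m) and (horizontal distance between prism3 and pocket0 below 0.011 m or horizontal distance between prism3 and pocket1 below 0.011 m or horizontal distance between prism3 and pocket2 below 0.011 m or horizontal distance between prism3 and pocket3 below 0.011 m)), for 0.3 s.
3. the nut is run up far enough: on its way to being closed, with at least a third of its swing still to go, the lever already presses the jaw on the prisms (value of joint lever between 0.9 and 2.2 rad and (contact force between jaw and prism0 above 5 N or contact force between jaw and prism1 above 5 N or contact force between jaw and prism2 above 5 N or contact force between jaw and prism3 above 5 N)), for 0.04 s.
At the end, for the whole second after the job is handed in: The lever is fully shut (under 0.12 rad); the pressure jaw presses with more than 30 N altogether and with more than 3 N on every prism; every prism stands in a pocket within 9 mm of its middle, flat on the bed (within 4 mm), upright and square (within 0.06 rad), at rest (value of joint lever below 0.12 rad and contact force between jaw and anything else above 30 N and (horizontal distance between prism0 and pocket0 below 0.009 m or horizontal distance between prism0 and pocket1 below 0.009 m or horizontal distance between prism0 and pocket2 below 0.009 m or horizontal distance between prism0 and pocket3 below 0.009 m) and z of each of prism0, prism1, prism2, prism3 in the frame of jig below 0.022 m and angle between each of prism0, prism1, prism2, prism3's own z axis and vertical below 0.06 rad and angle between the x axis of each of prism0, prism1, prism2, prism3 and the x axis of jig, either way round below 0.06 rad and contact force between jaw and prism0 above 3 N and linear speed of each of prism0, prism1, prism2, prism3 below 0.02 m/s and (horizontal distance between prism1 and pocket0 below 0.009 m or horizontal distance between prism1 and pocket1 below 0.009 m or horizontal distance between prism1 and pocket2 below 0.009 m or horizontal distance between prism1 and pocket3 below 0.009 m) and contact force between jaw and prism1 above 3 N and (horizontal distance between prism2 and pocket0 below 0.009 m or horizontal distance between prism2 and pocket1 below 0.009 m or horizontal distance between prism2 and pocket2 below 0.009 m or horizontal distance between prism2 and pocket3 below 0.009 m) and contact force between jaw and prism2 above 3 N and (horizontal distance between prism3 and pocket0 below 0.009 m or horizontal distance between prism3 and pocket1 below 0.009 m or horizontal distance between prism3 and pocket2 below 0.009 m or horizontal distance between prism3 and pocket3 below 0.009 m) and contact force between jaw and prism3 above 3 N); the robot touches nothing.
It fails at once if an asphalt core, the mould, the plunger, the caliper or the brush is moved more than 3 cm (distance of any of core_a, core_b, mould, plunger, caliper, brush from where it was at the start of the episode above 0.03 m).
Of prism0, prism1, prism2, prism3 only 3 to 4 are there at a start; the rules pass over those that are not, and their reading is None.
At some moment in a run one of prism0, prism1, prism2, prism3 may be knocked a few centimetres aside while the robot is not near it.
Once in a run the grip may slacken for a moment while it holds something.
It also fails if it takes over 210 s, if anything falls off the work surface, if the arm or the gripper's body presses on something with over 40 N, if the wrist force passes 120 N, or if a joint passes its speed limit or range.

ROBOT

A 6-joint arm with a two-finger parallel gripper is mounted at the origin on the work surface. World frame = base frame: x ahead of the robot, y to its left, z up, the work surface at z = 0. Lengths are in m, angles in rad, forces in N, time in s.
With the tool pointing down it reaches from about 0.375 to 0.825 m from the base axis. Payload 5.5 kg.
Tool frame: the origin (TCP) lies on the centre line of the jaws, within the pads' length; the fingertips stand 19 mm ahead of it and the grasp point (between the pads) is the TCP; z points along the fingers, x is the direction in which the jaws open and shut, and the axes are right-handed (so a half turn about z gives the same grasp; the last joint's range is limited). The gripper opens to 85 mm and grips with 20 to 120 N. Pads are 22 mm wide; open, the fingers measure 114 mm over their backs; the gripper's body (76 mm by 85 mm) begins 54 mm behind the grasp point. The pads swing forward as they close: fully open they stand 13 mm farther back than shut.
Start: joints at [1.283, 0.314, -0.047, 1.21, 0, 1.571], TCP at [0.17, 0.575, 0.225] pointing down, gripper open.
Joint ranges: [-2.67, 2.67], [-0.69, 1.73], [-1.03, 1.25], [-2.08, 2.16], [-1.42, 1.45], [-3.14, 3.14]. Speed limits (rad/s): [2.39, 2.39, 3.01, 3.14, 3.14, 3.14].

INTERFACE

Orientations are given as a rotation vector (axis times angle).
In Python, from cell import readout, eyes, manip gives the robot as it stands.
- The arm moves only by the shell command python3 -m pendant 'ROWS' [FORCE]. ROWS is JSON, a list of rows, each a list of 7 numbers: the turn, a rotation vector about the tool's x, y, z in rad, then the shift along the tool's x, y, z in cm, then the closure in counts, from 0 (fully open) to 255 (shut). In form: [[ax, ay, az, tx, ty, tz, claw], ...]. A call has 1 to 20 rows; each row is the pose to reach, as a shift and turn from the pose commanded when the call began, along the tool's axes at that moment; what a row does not reach only later rows make up. A row lasts 1/8 s, in which the tool goes at most 62.5 mm and 10.7 degrees, less where a joint would pass 70% of its speed; a pose out of reach is approached as far as the arm can. A call with a gripper value outside its range is refused whole. The fingers move at their own pace and stop on an object; FORCE is the grip in N (left out, the last holds). Time passes only in rows, so rows that repeat a pose let the fingers close. It gives the time, the measured TCP pose, the force and the opening at its end, in the units of the state.
- readout.sense(): the state, without advancing time (a new reading comes with each control period).
- eyes.snapshot(name): name is "side" or "top" or "wrist"; returns the picture (420x560x3 uint8, red, green, blue); there is no depth.
- eyes.get_calibration(name): a dict with "camera_matrix" (3x3 intrinsics, pixels), "world_to_cam" (4x4, takes a point from world to camera coordinates). Camera axes: x right, y up, looking along -z (the intrinsics and any distortion apply to the point x, -y, -z); pixel columns grow to the right and rows downward; lengths in m; the calibration is good to about 2 mm. The wrist camera is an equidistant fisheye: a pixel r from the principal point sees the ray r / f radians off the axis. A picture is of the moment at which its call begins: read the wrist's pose just before it. get_calibration takes no time and is no camera call; for the wrist camera it gives the pose at the moment of the call.
- manip.close_job(): hands the job in, once; it reports no verdict.
The state is a dict: "time": time; "joint_pos": joint angles; "joint_vel": joint speeds; "effort": joint torques, N m; "ee_pos": TCP position; "tcp_rot": TCP orientation; "contact_force": force on the tool from outside, world axes, zero at the start; "wrist_torque": the same for the moment, N m; "opening": opening from 0.0 (shut) to 1.0 (fully open).
Only numpy, scipy, OpenCV 4.12 (cv2) and the standard library are available. Lean on these libraries where they do the work, as an engineer would, in place of code of your own. Each camera call takes 0.05 s, during which the arm holds its last target. There are 200 camera calls.

## Working session

There is one attempt and no reset: what is moved stays moved. The work goes in short steps, Python scripts to look and compute and a shell command to move; the robot and the scene stay as the last step left them, time stands still between calls to the robot, and variables do not carry over. Pictures are saved under pics/ and viewed, about 12 in all and at most 16, crops included, and the job is handed in when it is done.

```bash
mkdir -p pics; ls
python3 - <<'E'
from cell import readout, eyes
import cv2
print(readout.sense())
for n in("top","side","wrist"):
    c=eyes.get_calibration(n);print(n,c)
    cv2.imwrite(f"pics/{n}0.png",eyes.snapshot(n)[:,:,::-1])
E
```

```text
pics
{'time': 0.0, 'joint_pos': array([ 1.28296526e+00,  3.14225170e-01, -4.80642973e-02,  1.21025693e+00,
       -1.14303303e-05,  1.57076328e+00]), 'joint_vel': array([5.03276739e-04, 1.09445578e-03, 1.43757694e-03, 8.46979752e-04,
       1.96622859e-05, 5.43591382e-04]), 'effort': array([-1.39620624e-04, -5.39586210e+01,  3.39754915e+01,  1.88753841e-02,
        5.46802676e-05,  5.86926177e-06]), 'ee_pos': array([0.17015459, 0.57473155, 0.22374161]), 'tcp_rot': array([ 2.51619572e+00,  1.87928779e+00, -2.19107390e-03]), 'contact_force': array([ 0.12028654,  0.0365486 , -0.09798968]), 'wrist_torque': array([-0.05917721, -0.00327569,  0.03827371]), 'opening': 0.9980296757886018}
top {'camera_matrix': array([[407.15460517,   0.        , 270.62750805],
       [  0.        , 407.15460517, 208.75609522],
       [  0.        ,   0.        ,   1.        ]]), 'world_to_cam': array([[ 0.01788086, -0.99975894, -0.01274152,  0.00186136],
       [ 0.99734898,  0.01693584,  0.07076861, -0.55220383],
       [-0.07053577, -0.01397315,  0.99741138, -1.1268399 ],
       [ 0.        ,  0.        ,  
[... 208 characters left out ...]
orld_to_cam': array([[ 0.82336441, -0.5670977 , -0.02170805, -0.42541401],
       [ 0.32127433,  0.4342414 ,  0.84155642, -0.26249955],
       [-0.46781818, -0.69988185,  0.53973285, -1.03216282],
       [ 0.        ,  0.        ,  0.        ,  1.        ]])}
wrist {'camera_matrix': array([[325.1922621 ,   0.        , 281.64608346],
       [  0.        , 325.1922621 , 209.11562264],
       [  0.        ,   0.        ,   1.        ]]), 'world_to_cam': array([[ 0.28262709,  0.95922687, -0.00239549, -0.59952815],
       [-0.92085277,  0.27061952, -0.28070493,  0.03822799],
       [-0.26861144,  0.08154071,  0.95979113, -0.37917433],
       [ 0.        ,  0.        ,  0.        ,  1.        ]])}
```

View pics/top0.png

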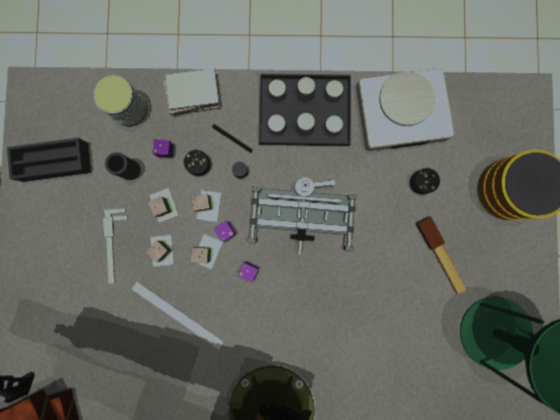

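View pics/side0.png

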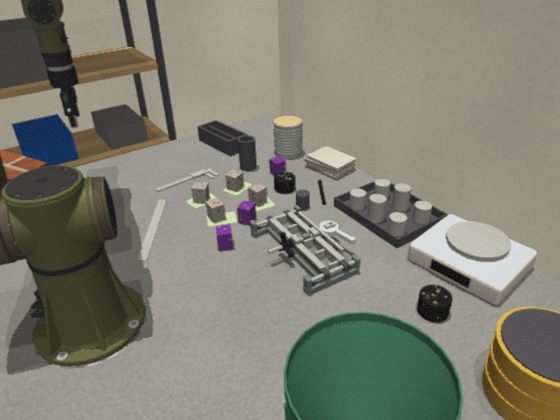

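```bash
cat > h.py <<'E'
import numpy as np, cv2
from scipy.spatial.transform import Rotation as R
from cell import readout, eyes
def ray(cal,px):
    K,T=cal["camera_matrix"],cal["world_to_cam"]
    u=np.atleast_2d(np.asarray(px,float))
    a=np.c_[(u[:,0]-K[0,2])/K[0,0],(u[:,1]-K[1,2])/K[1,1]]
    if cal.get("fish"):
        r=np.linalg.norm(a,axis=1);s=np.where(r>1e-9,np.sin(r)/np.maximum(r,1e-9),1)
        d=np.c_[a[:,0]*s,-a[:,1]*s,-np.cos(r)]
    else: d=np.c_[a[:,0],-a[:,1],-np.ones(len(a))]
    Rm=T[:3,:3]; return -Rm.T@T[:3,3], d@Rm
def cal(n):
    c=dict(eyes.get_calibration(n)); c["fish"]=n=="wrist"; return c
def plane(c,px,z):
    o,d=ray(c,px); return o+d*((z-o[2])/d[:,2])[:,None]
def proj(c,P):
    P=np.atleast_2d(P);T=c["world_to_cam"];K=c["camera_matrix"]
    q=P@T[:3,:3].T+T[:3,3]; x=np.c_[q[:,0],-q[:,1]];z=-q[:,2]
    if c["fish"]:
        r=np.linalg.norm(x,axis=1);x=x/r[:,None]*np.arctan2(r,z)[:,None]
    else: x=x/z[:,None]
    return np.c_[x[:,0]*K[0,0]+K[0,2],x[:,1]*K[1,1]+K[1,2]]
def tri(c1,p1,c2,p2):
    (o1,d1),(o2,d2)=ray(c1,p1),ray(c2,p2);d1=d1[0];d2=d2[0]
    s=np.linalg.lstsq(np.c_[d1,-d2],o2-o1,rcond=None)[0]
    a,b=o1+s[0]*d1,o2+s[1]*d2; return (a+b)/2,np.linalg.norm(a-b)
def snap(n,name=None):
    c=cal(n);im=eyes.snapshot(n)[:,:,::-1].copy()
    if name: cv2.imwrite(f"pics/{name}.png",im); np.save(f"pics/{name}.npy",c,allow_pickle=True)
    return im,c
def load(name): return cv2.imread(f"pics/{name}.png"),np.load(f"pics/{name}.npy",allow_pickle=True).item()
def go(xyz,yaw=None):
    """rows' turn (rad) and shift (cm) in tool axes from the measured pose; yaw= world angle of tool x, tool down"""
    s=readout.sense();A=R.from_rotvec(s["tcp_rot"])
    B=A if yaw is None else R.from_matrix(np.c_[[np.cos(yaw),np.sin(yaw),0],[np.sin(yaw),-np.cos(yaw),0],[0,0,-1]])
    return np.round((A.inv()*B).as_rotvec(),3),np.round(A.inv().apply(np.array(xyz)-s["ee_pos"])*100,2)
E
python3 - <<'E'
from h import *
c=cal("top");im=cv2.imread("pics/top0.png")
P=[(158,206),(201,202),(158,251),(201,255),(225,231),(248,271),(162,148)]
print(plane(c,P,.054).round(3))
J=[(257,190),(352,195),(348,247),(251,241),(305,186),(302,237)]
print(plane(c,J,.044).round(3))
a=cv2.resize(im[130:290,140:370],None,fx=3.4,fy=3.4,interpolation=cv2.INTER_CUBIC)
cv2.imwrite("pics/crop1.png",a)
A=R.from_rotvec(readout.sense()["tcp_rot"]);print(A.as_matrix().round(3))
E
```

```text
[[0.552 0.32  0.054]
 [0.565 0.202 0.054]
 [0.429 0.315 0.054]
 [0.421 0.198 0.054]
 [0.487 0.134 0.054]
 [0.38  0.069 0.054]
 [0.713 0.315 0.054]]
[[ 0.602  0.05   0.044]
 [ 0.592 -0.212  0.044]
 [ 0.449 -0.202  0.044]
 [ 0.461  0.063  0.044]
 [ 0.615 -0.083  0.044]
 [ 0.474 -0.076  0.044]]
[[ 0.284  0.959 -0.   ]
 [ 0.959 -0.284 -0.001]
 [-0.001 -0.    -1.   ]]
```

View pics/crop1.png

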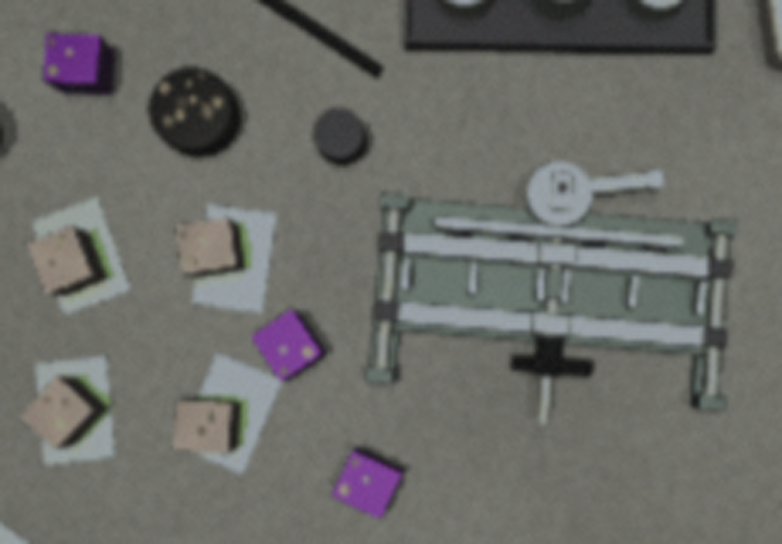

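Run:
```python
from h import *
c=cal("wrist");s=readout.sense();A=R.from_rotvec(s["tcp_rot"])
T=c["world_to_cam"];print("cam in tool cm",A.inv().apply(-T[:3,:3].T@T[:3,3]-s["ee_pos"])*100,"look",A.inv().apply(-T[2,:3]))
print(go([.47,.30,.30],-0.04))
```

```text
cam in tool cm [  0.06215944  -7.05134952 -14.93716678] look [-5.26450362e-04  2.80721734e-01  9.59789055e-01]
(array([1.000e-03, 1.000e-03, 1.323e+00]), array([-17.86,  36.55,  -7.58]))
```

```bash
python3 -m pendant '[[0,0,0.66,-9,18,1,0],[0,0,1.323,-17.5,36.5,2.4,0],[0,0,1.323,-17.5,36.5,2.4,0],[0,0,1.323,-17.5,36.5,2.4,0],[0,0,1.323,-17.5,36.5,2.4,0],[0,0,1.323,-17.5,36.5,2.4,0],[0,0,1.323,-17.5,36.5,2.4,0],[0,0,1.323,-17.5,36.5,2.4,0],[0,0,1.323,-17.5,36.5,2.4,0],[0,0,1.323,-17.5,36.5,2.4,0],[0,0,1.323,-17.5,36.5,2.4,0],[0,0,1.323,-17.5,36.5,2.4,0],[0,0,1.323,-17.5,36.5,2.4,0]]'
python3 - <<'E'
from h import *
im,c=snap("wrist","w1"); print(readout.sense()["ee_pos"])
E
```

```text
time: 1.78
ee_pos: [0.4704, 0.3042, 0.2007]
tcp_rot: [-3.141, 0.062, -0.0]
contact_force: [0.5, 1.0, -0.2]
opening: 0.998
[0.47049341 0.30408211 0.20061656]
```

View pics/w1.png

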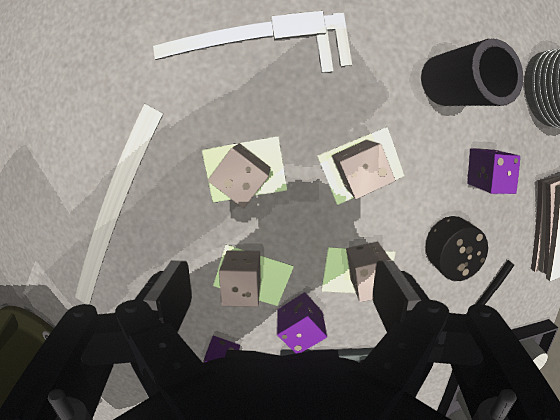

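Run:
```python
from h import *
s=readout.sense();print(s["joint_pos"].round(3));
print(go([.48,-.075,.25],1.53))
print(go([.48,-.075,.25],1.53-np.pi))
```

```text
[ 0.574  0.249 -0.188  1.134 -0.     2.184]
(array([ 0.  , -0.  , -1.57]), array([ 2.45, 37.84, -4.94]))
(array([-0.   , -0.   ,  1.572]), array([ 2.45, 37.84, -4.94]))
```

```bash
python3 -m pendant '[[0,0,-0.2,0.5,6,-2,255],[0,0,-0.4,1,12,-4.9,255],[0,0,-0.6,1.5,18,-4.9,255],[0,0,-0.8,2,24,-4.9,255],[0,0,-1.0,2.4,30,-4.9,255],[0,0,-1.2,2.4,36,-4.9,255],[0,0,-1.4,2.4,37.8,-4.9,255],[0,0,-1.57,2.4,37.8,-4.9,255],[0,0,-1.57,2.4,37.8,-4.9,255],[0,0,-1.57,2.4,37.8,-4.9,255],[0,0,-1.57,2.4,37.8,-4.9,255],[0,0,-1.57,2.4,37.8,-4.9,255],[0,0,-1.57,2.4,37.8,-4.9,255]]' 20
python3 - <<'E'
from h import *
im,c=snap("wrist","w2"); print(readout.sense()["ee_pos"])
E
```

```text
time: 3.45
ee_pos: [0.4795, -0.0746, 0.2496]
tcp_rot: [2.267, 2.175, -0.0]
contact_force: [0.4, 0.7, 0.5]
opening: 0.002
[ 0.4794898  -0.07460147  0.24960675]
```

View pics/w2.png

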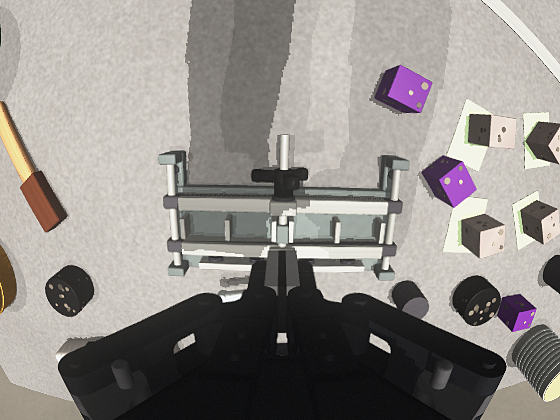

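Run:
```python
from h import *
im,c=load("w2")
cv2.imwrite("pics/crop2.png",cv2.resize(im[145:290,150:415],None,fx=3,fy=3,interpolation=cv2.INTER_CUBIC))
```

```text
(no output)
```

View pics/crop2.png

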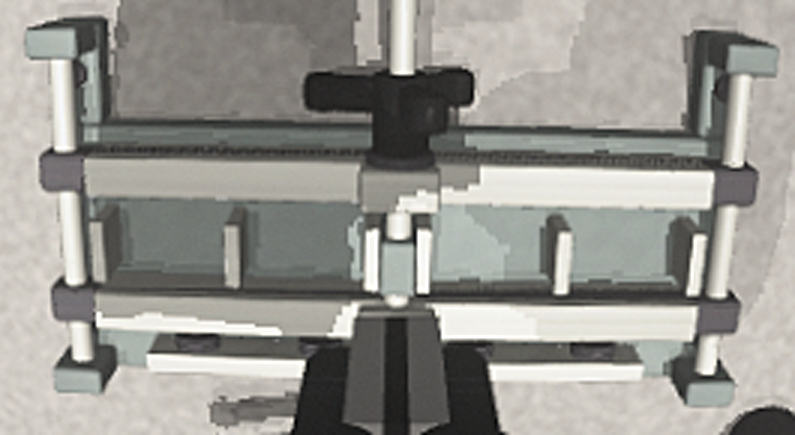

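Run:
```python
from h import *
im,c=load("w2")
f=lambda P,z:plane(c,np.array(P)/3+[150,145],z)
for P,z in(([(83,197),(712,208)],.046),([(95,300),(705,304)],.046),([(95,332),(708,335)],.046),([(60,172),(737,186)],.044),([(73,301),(718,314)],.044),([(148,366),(640,377)],.05),([(389,80)],.044),([(232,210),(561,218)],.044)):
    Q=f(P,z);print(Q.round(4).tolist(),np.linalg.norm(Q[0]-Q[-1]).round(4),(Q.mean(0)).round(4), "yaw",np.arctan2(-(Q[-1]-Q[0])[0],(Q[-1]-Q[0])[1]).round(3))
```

```text
[[0.5093, -0.1976, 0.046], [0.5236, 0.0485, 0.046]] 0.2465 [ 0.5165 -0.0746  0.046 ] yaw -0.058
[[0.5528, -0.1988, 0.046], [0.5645, 0.0482, 0.046]] 0.2473 [ 0.5586 -0.0753  0.046 ] yaw -0.047
[[0.567, -0.201, 0.046], [0.5785, 0.0506, 0.046]] 0.2519 [ 0.5728 -0.0752  0.046 ] yaw -0.046
[[0.4993, -0.2067, 0.044], [0.5156, 0.0593, 0.044]] 0.2665 [ 0.5075 -0.0737  0.044 ] yaw -0.061
[[0.5539, -0.2092, 0.044], [0.5702, 0.055, 0.044]] 0.2647 [ 0.5621 -0.0771  0.044 ] yaw -0.062
[[0.5807, -0.179, 0.05], [0.5937, 0.0213, 0.05]] 0.2008 [ 0.5872 -0.0788  0.05  ] yaw -0.065
[[0.4697, -0.0762, 0.044]] 0.0 [ 0.4697 -0.0762  0.044 ] yaw -0.0
[[0.5174, -0.1386, 0.044], [0.5257, -0.0121, 0.044]] 0.1268 [ 0.5216 -0.0754  0.044 ] yaw -0.065
```

```bash
cat >> h.py <<'E'
JO=np.array([.542,-.0753]);JY=-.058
def j2w(x,y,z): # mm jig -> world m
    c,s=np.cos(JY),np.sin(JY); return np.r_[JO+np.array([c*x-s*y,s*x+c*y])/1e3,z/1e3]
def w2j(p):
    c,s=np.cos(JY),np.sin(JY); d=(np.asarray(p)[...,:2]-JO)*1e3; return np.stack([c*d[...,0]+s*d[...,1],-s*d[...,0]+c*d[...,1]],-1)
E
python3 - <<'E'
from h import *
im,c=load("w2")
print("tip jig",w2j(plane(c,[(220.7,282.3)],.052)))
print("top pivot",w2j(plane(cal("top"),[(140+561/3.4,130+192/3.4)],.052)),"top tip",w2j(plane(cal("top"),[(140+660/3.4,130+180/3.4)],.052)))
print(go(j2w(63,-60,90),1.513))
E
```

```text
tip jig [[ 63.57696526 -75.27170746]]
top pivot [[70.95996841 -2.75909331]] top tip [[ 86.59895247 -81.64008348]]
(array([-0.   ,  0.   ,  0.017]), array([-5.92, 12.45, 15.96]))
```

Run:
```python
from h import *
print(go([.58,-.16,.25],-.058))
```

```text
(array([0.   , 0.   , 1.588]), array([-8.12, 10.39, -0.04]))
```

```bash
python3 -m pendant '[[0,0,0.18,-1,1,0,255],[0,0,0.36,-2,2,0,255],[0,0,0.54,-3,4,0,255],[0,0,0.72,-4,5,0,255],[0,0,0.9,-5,6,0,255],[0,0,1.08,-6,8,0,255],[0,0,1.26,-8.1,10.4,0,255],[0,0,1.44,-8.1,10.4,0,255],[0,0,1.588,-8.1,10.4,0,255],[0,0,1.588,-8.1,10.4,0,255],[0,0,1.588,-8.1,10.4,0,255],[0,0,1.588,-8.1,10.4,0,255]]'
python3 - <<'E'
from h import *
im,c=snap("wrist","w3"); print(readout.sense()["ee_pos"])
cv2.imwrite("pics/w3c.png",cv2.resize(im[0:300,100:500],None,fx=2,fy=2,interpolation=cv2.INTER_CUBIC))
E
```

```text
time: 5.0
ee_pos: [0.5801, -0.1598, 0.2496]
tcp_rot: [3.14, -0.089, 0.0]
contact_force: [-0.3, 0.2, 0.1]
opening: 0.001
[ 0.58005983 -0.15985196  0.24968058]
```

View pics/w3c.png

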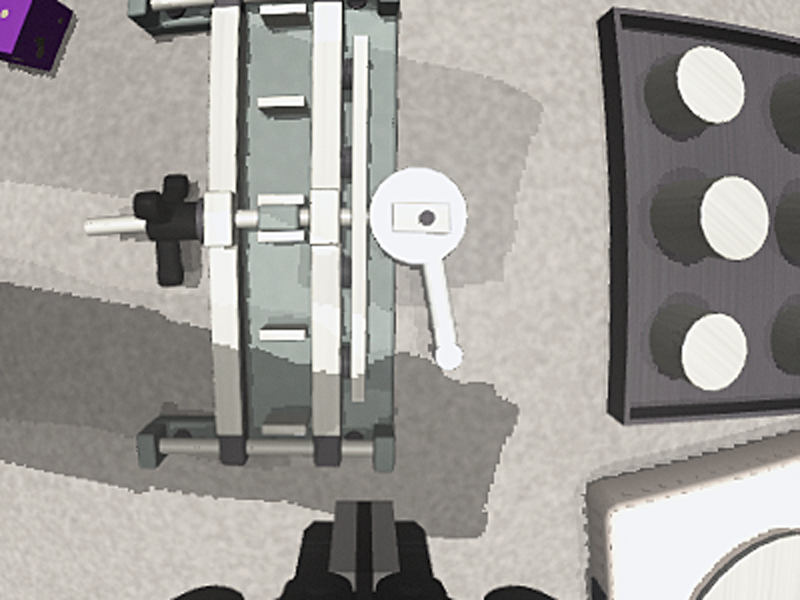

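Run:
```python
from h import *
im,c=load("w3")
f=lambda P,z:w2j(plane(c,np.array(P)/2+[100,0],z)).round(1).tolist()
print("pivot,tip",f([(418,216),(449,356)],.052))
print("ribs",f([(283,331),(281,236),(280,199),(283,101),(284,10)],.044))
print("rib ends -65",f([(261,333),(305,333)],.044), f([(258,102),(308,102)],.044))
print("stop",f([(238,60),(232,217),(240,300),(245,430)],.046),"press",f([(315,60),(312,217),(313,300),(315,430)],.046),"strong",f([(367,60),(364,370)],.05))
print("hub",f([(172,220)],.044),"postcorners",f([(149,445),(384,446),(157,12)],.05))
```

```text
pivot,tip [[72.5, -1.2], [90.7, -76.7]]
ribs [[-0.6, -64.4], [-0.8, -11.8], [-1.2, 8.5], [0.3, 63.2], [0.2, 117.2]]
rib ends -65 [[-12.9, -65.4], [11.7, -65.6]] [[-13.3, 63.2], [13.9, 62.2]]
stop [[-24.3, 87.9], [-27.4, -0.6], [-23.9, -46.5], [-24.0, -121.2]] press [[17.6, 85.9], [16.2, -1.8], [16.5, -47.1], [16.5, -121.0]] strong [[45.4, 84.5], [44.3, -85.2]]
hub [[-62.1, -0.6]] postcorners [[-82.0, -129.5], [55.8, -129.2], [-70.4, 120.4]]
```

```bash
sed -i 's/^JO=.*/JO=np.array([.542,-.0765]);JY=-.060/' h.py
python3 - <<'E'
from h import *
print(go(j2w(64,-57,100),np.pi/2-.06))
E
```

```text
(array([ 0.   , -0.   , -1.568]), array([ 2.11, -2.39, 14.97]))
```

```bash
python3 -m pendant '[[0,0,-0.18,2.1,-2.4,2,255],[0,0,-0.36,2.1,-2.4,4,255],[0,0,-0.54,2.1,-2.4,6,255],[0,0,-0.72,2.1,-2.4,8,255],[0,0,-0.9,2.1,-2.4,10,255],[0,0,-1.08,2.1,-2.4,12,255],[0,0,-1.26,2.1,-2.4,14,255],[0,0,-1.44,2.1,-2.4,15,255],[0,0,-1.568,2.1,-2.4,15,255],[0,0,-1.568,2.1,-2.4,15,255],[0,0,-1.568,2.1,-2.4,15,255]]'
python3 - <<'E'
from h import *
s=readout.sense();print(w2j(s["ee_pos"]),s["ee_pos"],R.from_rotvec(s["tcp_rot"]).as_matrix().round(3)[:,0])
# waypoints for tool rows from here
p0=np.r_[64,-57]
for q in np.arange(0.,2.61,.2):
    t=-np.pi/2+.17+q;d=np.r_[np.cos(t),np.sin(t)];n=np.r_[-d[1],d[0]]
    h=11*abs(n[0])+14.5*abs(n[1]); p=np.r_[78,0]+57*d-(6+h)*n
    print(round(q,2),"tx",((p-p0)[1]/10).round(2),"ty",((p-p0)[0]/10).round(2))
E
```

```text
time: 6.42
ee_pos: [0.6026, -0.1372, 0.0998]
tcp_rot: [2.29, 2.151, 0.0]
contact_force: [-0.4, 0.5, -1.0]
opening: -0.001
[ 64.13664943 -56.95693652] [ 0.60260587 -0.13720034  0.09982231] [ 0.063  0.998 -0.   ]
0.0 tx -0.24 ty 0.46
0.2 tx -0.39 ty 1.46
0.4 tx -0.34 ty 2.53
0.6 tx -0.06 ty 3.65
0.8 tx 0.48 ty 4.74
1.0 tx 1.3 ty 5.73
1.2 tx 2.37 ty 6.54
1.4 tx 3.64 ty 7.1
1.6 tx 4.63 ty 7.43
1.8 tx 5.74 ty 7.57
2.0 tx 6.92 ty 7.47
2.2 tx 8.11 ty 7.09
2.4 tx 9.24 ty 6.43
2.6 tx 10.23 ty 5.47
```

```bash
python3 -m pendant '[[0,0,0,0,0,2,255],[0,0,0,0,0,4.2,255],[0,0,0,0,0,4.2,255],[0,0,0,-0.3,0.5,4.2,255],[0,0,0,-0.4,1.5,4.2,255],[0,0,0,-0.3,2.5,4.2,255],[0,0,0,0,3.6,4.2,255],[0,0,0,0.5,4.7,4.2,255],[0,0,0,1.3,5.7,4.2,255],[0,0,0,2.4,6.5,4.2,255],[0,0,0,3.6,7.1,4.2,255],[0,0,0,4.6,7.4,4.2,255],[0,0,0,5.7,7.5,4.2,255],[0,0,0,6.9,7.4,4.2,255],[0,0,0,8.1,7.0,4.2,255],[0,0,0,9.2,6.4,4.2,255],[0,0,0,10.0,5.7,4.2,255],[0,0,0,10.1,5.6,4.2,255]]'
python3 - <<'E'
from h import *
s=readout.sense();print(s["contact_force"],w2j(s["ee_pos"]))
E
```

```text
time: 8.68
ee_pos: [0.6637, -0.0391, 0.0577]
tcp_rot: [-2.287, -2.153, 0.001]
contact_force: [0.6, 0.5, -0.7]
opening: -0.001
[ 0.5952929   0.4881535  -0.68013835] [119.26922176  44.59367916]
```

```bash
python3 - <<'E'
from h import *
print(go([.49,.22,.20],-.06))
E
python3 -m pendant '[[0,0,0,-0.5,1.4,-0.5,255],[0,0,0,-0.5,1.4,-4,255],[0,0,0,-0.5,1.4,-8,255]]'
python3 - <<'E'
from h import *
print(go([.49,.22,.20],-.06))
E
```

```text
(array([-0.   ,  0.   ,  1.571]), array([ 24.82, -18.91, -14.23]))
time: 9.05
ee_pos: [0.6775, -0.0461, 0.1376]
tcp_rot: [-2.288, -2.151, 0.002]
contact_force: [0.1, 0.5, 0.9]
opening: -0.001
(array([-1.000e-03,  2.000e-03,  1.569e+00]), array([ 25.41, -20.36,  -6.21]))
```

```bash
python3 -m pendant '[[0,0,0.17,4,-3,-6.2,255],[0,0,0.34,8,-6,-6.2,255],[0,0,0.52,12,-9,-6.2,255],[0,0,0.7,16,-12,-6.2,255],[0,0,0.88,20,-15,-6.2,255],[0,0,1.06,23,-18,-6.2,255],[0,0,1.24,25.4,-20.3,-6.2,255],[0,0,1.42,25.4,-20.3,-6.2,255],[0,0,1.57,25.4,-20.3,-6.2,255],[0,0,1.57,25.4,-20.3,-6.2,255],[0,0,1.57,25.4,-20.3,-6.2,255],[0,0,1.57,25.4,-20.3,-6.2,255]]'
python3 - <<'E'
from h import *
im,c=snap("wrist","w4"); print(readout.sense()["ee_pos"])
a=cv2.resize(im[0:300,100:480],None,fx=2,fy=2,interpolation=cv2.INTER_CUBIC)
t,_=snap("top","t4"); b=cv2.resize(t[150:260,240:370],(236,200))
a[400:600,0:236]=b
cv2.imwrite("pics/w4c.png",a)
h=cv2.cvtColor(im,cv2.COLOR_BGR2HSV)
for p in [(200,100),(330,100)]: print(h[p[1],p[0]])
E
```

```text
time: 10.55
ee_pos: [0.4911, 0.22, 0.1996]
tcp_rot: [3.14, -0.093, -0.0]
contact_force: [-0.3, 0.3, 0.5]
opening: -0.002
[0.49105234 0.22008803 0.19958994]
[ 17  43 191]
[ 11  34 219]
```

View pics/w4c.png

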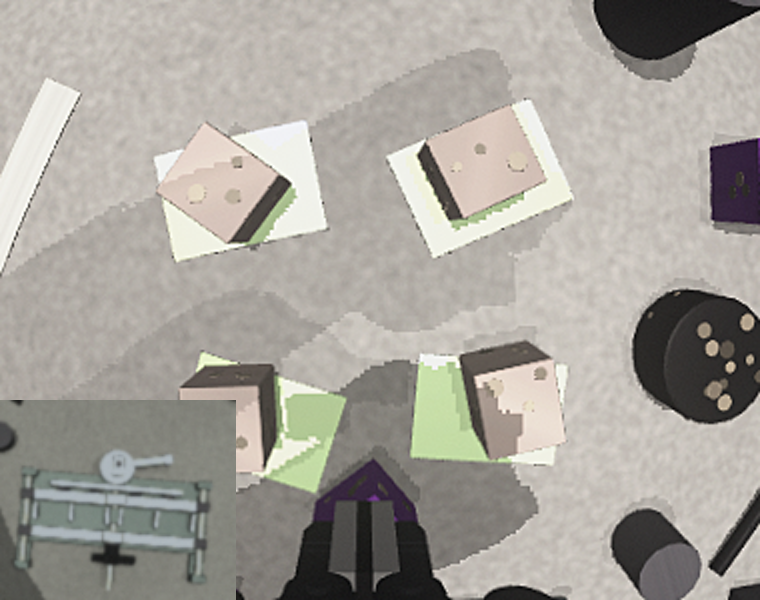

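```bash
python3 -m pendant '[[0,0,0,0,0,6,255],[0,0,0,0,0,12,255],[0,0,0,0,0,16.5,255],[0,0,0,0,0,17,255],[0,0,0,0,0,17,255]]'; python3 -m pendant '[[0,0,0,0,0,0.4,255],[0,0,0,0,0,0.7,255],[0,0,0,0,0,0.7,255]]'; cat > pics/../z.sh <<'E'
E
rm -f z.sh
python3 - <<'E'
from h import *
im,c=snap("wrist","w5")
cv2.imwrite("pics/w5c.png",im[150:420,100:460])
E
```

```text
time: 11.28
ee_pos: [0.4916, 0.2205, 0.0306]
tcp_rot: [-3.14, 0.094, -0.001]
contact_force: [0.1, -0.3, 0.0]
opening: 0.0
time: 11.65
ee_pos: [0.4913, 0.2204, 0.0231]
tcp_rot: [-3.14, 0.094, -0.001]
contact_force: [-0.3, -0.5, -1.0]
opening: -0.0
```

View pics/w5c.png

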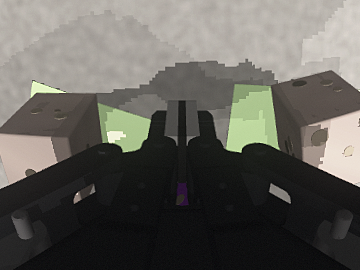

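```bash
python3 -m pendant '[[0,0,0,0,0,0.2,255],[0,0,0,0,0,0.3,255],[0,0,0,0,0,0.3,255]]'; python3 -m pendant '[[0,0,0,0,0,0.2,255],[0,0,0,0,0,0.2,255]]';python3 -m pendant '[[0,0,0,0,0,0.2,255],[0,0,0,0,0,0.2,255]]'
```

```text
time: 12.08
ee_pos: [0.4908, 0.2202, 0.0195]
tcp_rot: [3.14, -0.094, -0.0]
contact_force: [0.3, -0.2, -0.8]
opening: 0.001
time: 12.32
ee_pos: [0.4908, 0.2202, 0.0174]
tcp_rot: [3.14, -0.094, -0.001]
contact_force: [-0.2, -0.2, -0.8]
opening: -0.002
time: 12.58
ee_pos: [0.4908, 0.2202, 0.0154]
tcp_rot: [3.14, -0.094, -0.0]
contact_force: [0.6, 0.2, -0.6]
opening: -0.002
```

```bash
for i in 1; do python3 -m pendant '[[0,0,0,0,0,0.3,255],[0,0,0,0,0,0.3,255]]'; python3 -m pendant '[[0,0,0,0,0,0.3,255],[0,0,0,0,0,0.3,255]]';python3 -m pendant '[[0,0,0,0,0,0.2,255],[0,0,0,0,0,0.2,255]]';python3 -m pendant '[[0,0,0,0,0,0.2,255],[0,0,0,0,0,0.2,255]]'; done | grep -E "pos|force"
```

```text
ee_pos: [0.4907, 0.2201, 0.0123]
contact_force: [0.1, -0.5, -0.2]
ee_pos: [0.4908, 0.2201, 0.0093]
contact_force: [-0.9, 0.5, -1.5]
ee_pos: [0.4908, 0.2202, 0.0074]
contact_force: [-0.1, 0.9, -0.0]
ee_pos: [0.4908, 0.2202, 0.0054]
contact_force: [-0.2, -0.1, -0.3]
```

```bash
for i in 1; do python3 -m pendant '[[0,0,0,0,0,0.3,255],[0,0,0,0,0,0.3,255]]'; python3 -m pendant '[[0,0,0,0,0,0.3,255],[0,0,0,0,0,0.3,255]]';python3 -m pendant '[[0,0,0,0,0,0.3,255],[0,0,0,0,0,0.3,255]]';python3 -m pendant '[[0,0,0,0,0,0.3,255],[0,0,0,0,0,0.3,255]]'; done | grep -E "pos|force"
python3 - <<'E'
from h import *
snap("side","s5")
im,_=load("s5");cv2.imwrite("pics/s5c.png",cv2.resize(im[130:290,150:350],None,fx=4,fy=3.7,interpolation=cv2.INTER_CUBIC))
E
```

```text
ee_pos: [0.4907, 0.2202, 0.0023]
contact_force: [0.0, -0.1, -0.0]
ee_pos: [0.4907, 0.2202, -0.0007]
contact_force: [0.2, 0.3, -0.8]
ee_pos: [0.4907, 0.2202, -0.0037]
contact_force: [0.5, 0.4, -0.6]
ee_pos: [0.491, 0.2203, -0.0065]
contact_force: [0.1, 0.5, -0.3]
```

View pics/s5c.png

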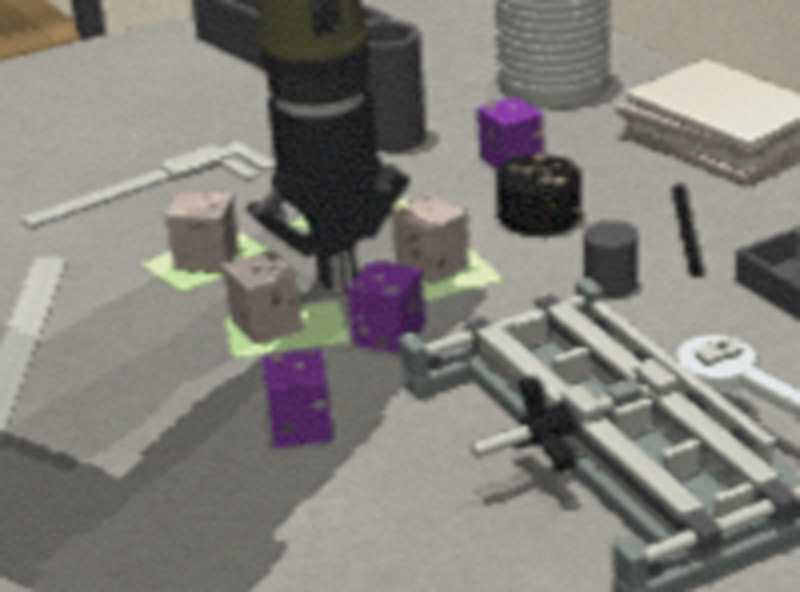

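```bash
for i in 1; do python3 -m pendant '[[0,0,0,0,0,0.3,255],[0,0,0,0,0,0.3,255]]'; python3 -m pendant '[[0,0,0,0,0,0.2,255],[0,0,0,0,0,0.2,255]]';python3 -m pendant '[[0,0,0,0,0,0.2,255],[0,0,0,0,0,0.2,255]]'; done | grep -E "pos|force"
python3 - <<'E'
from h import *
print(readout.sense())
E
```

```text
ee_pos: [0.4911, 0.2203, -0.0068]
contact_force: [-9.2, -3.3, 28.7]
ee_pos: [0.4912, 0.2203, -0.0068]
contact_force: [-16.0, -7.0, 49.1]
ee_pos: [0.4913, 0.2203, -0.0069]
contact_force: [-20.5, -10.0, 68.4]
{'time': 15.375, 'joint_pos': array([ 4.21662092e-01,  4.04302600e-01, -4.99691670e-01,  6.64645579e-01,
       -1.36829356e-04,  2.05250879e+00]), 'joint_vel': array([ 4.79551810e-04, -2.08322088e-03, -2.26046320e-03, -2.31292351e-03,
       -4.76026535e-04, -6.28580353e-05]), 'effort': array([ 1.06842367e-01, -2.04197270e+01,  2.04552269e+01, -1.07607481e+01,
        5.18128288e-02,  1.73803106e-03]), 'ee_pos': array([ 0.49130112,  0.22033113, -0.00694324]), 'tcp_rot': array([-3.1393573 ,  0.09428836, -0.00314067]), 'contact_force': array([-20.48259204,  -9.956818  ,  68.4452922 ]), 'wrist_torque': array([-2.17109412,  4.67019147, -0.02381218]), 'opening': 0.0011840915708960468}
```

```bash
python3 -m pendant '[[0,0,0,0,0,-0.7,255],[0,0,0,0,0,-4,255],[0,0,0,0,0,-9,255],[0,0,0,0,0,-14,255],[0,0,0,0,0,-14,255]]' | grep -E "time|pos|force"
python3 - <<'E'
from h import *
print(go(j2w(64,-57,90),np.pi/2-.06))
print(readout.sense()["contact_force"])
E
```

```text
time: 16.0
ee_pos: [0.494, 0.2216, 0.1308]
contact_force: [0.5, -0.0, -0.6]
(array([ 0.003, -0.008, -1.571]), array([12.95, 35.19,  4.04]))
[ 0.46884084 -0.04508688 -0.5871424 ]
```

```bash
python3 -m pendant '[[0,0,-0.17,2,5,0,255],[0,0,-0.35,4,10,0,255],[0,0,-0.53,6,15,0,255],[0,0,-0.71,8,20,0,255],[0,0,-0.89,10,25,0,255],[0,0,-1.07,12,30,0,255],[0,0,-1.25,13,35.2,0,255],[0,0,-1.43,13,35.2,2,255],[0,0,-1.571,13,35.2,4,255],[0,0,-1.571,13,35.2,4,255],[0,0,-1.571,13,35.2,4,255],[0,0,-1.571,13,35.2,4,255]]' | grep -E "time|pos|force"
python3 - <<'E'
from h import *
s=readout.sense();print(w2j(s["ee_pos"]),s["ee_pos"],go(j2w(64,-57,35),np.pi/2-.06))
E
```

```text
time: 17.5
ee_pos: [0.6003, -0.1388, 0.0874]
contact_force: [0.7, -0.3, 0.6]
[ 61.90534107 -58.69593214] [ 0.6002743  -0.1388024   0.08741864] (array([ 0.001,  0.   , -0.001]), array([0.17, 0.2 , 5.24]))
```

```bash
python3 -m pendant '[[0,0,0,0.2,0.2,2,255],[0,0,0,0.2,0.2,5.3,255],[0,0,0,0.2,0.2,5.3,255],[0,0,0,-0.1,0.7,5.3,255],[0,0,0,-0.2,1.7,5.3,255],[0,0,0,-0.1,2.7,5.3,255],[0,0,0,0.2,3.8,5.3,255],[0,0,0,0.7,4.9,5.3,255]]' | grep -E "time|pos|force"
python3 -m pendant '[[0,0,0,0.8,1.0,0,255],[0,0,0,1.9,1.8,0,255],[0,0,0,3.1,2.4,0,255],[0,0,0,4.1,2.7,0,255],[0,0,0,5.2,2.8,0,255],[0,0,0,6.4,2.7,0,255],[0,0,0,7.6,2.3,0,255],[0,0,0,8.7,1.7,0,255],[0,0,0,9.5,1.0,0,255],[0,0,0,9.6,0.9,0,255]]' | grep -E "time|pos|force"
python3 - <<'E'
from h import *
t,_=snap("top","t6"); h=cv2.cvtColor(t,cv2.COLOR_BGR2HSV)
cv2.imwrite("pics/t6c.png",cv2.resize(t[150:260,240:370],None,fx=4,fy=4))
E
```

```text
time: 18.5
ee_pos: [0.6499, -0.1348, 0.0337]
contact_force: [-1.7, -0.2, 0.2]
time: 19.75
ee_pos: [0.6631, -0.0386, 0.0337]
contact_force: [0.1, 0.3, -1.0]
```

View pics/t6c.png

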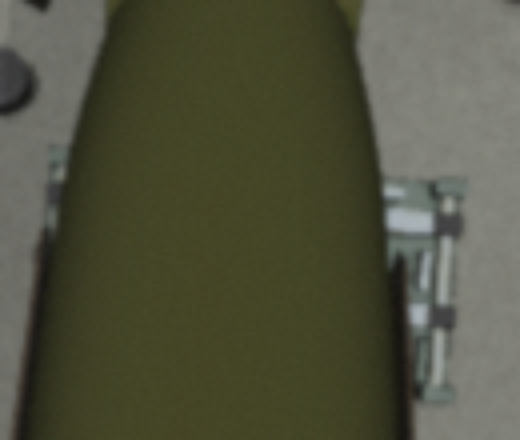

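```bash
python3 -m pendant '[[0,0,0,-0.5,1.4,-0.5,255],[0,0,0,-0.5,1.4,-4,255],[0,0,0,-0.5,1.4,-9,255],[0,0,0,-0.5,1.4,-12,255],[0,0,0,-0.5,1.4,-12,255]]' | grep -E "time|pos|force"
cat >> h.py <<'E'
def prisms(im,c,zt=.054,roi=None):
    h=cv2.cvtColor(im,cv2.COLOR_BGR2HSV).astype(int)
    b,g,r=[im[:,:,i].astype(int) for i in range(3)]
    m=((r-g>14)&(r-b>20)&(r>115)&(h[:,:,1]<110)).astype(np.uint8)
    m=cv2.morphologyEx(m,cv2.MORPH_OPEN,np.ones((3,3)));
    cs,_=cv2.findContours(m,cv2.RETR_EXTERNAL,cv2.CHAIN_APPROX_NONE);out=[]
    for k in cs:
        if cv2.contourArea(k)<400: continue
        P=plane(c,k[:,0,:],zt)[:,:2].astype(np.float32)*1000
        (x,y),(w,hh),a=cv2.minAreaRect(P); ar=cv2.contourArea(P.reshape(-1,1,2))
        # yaw of the short (40 mm) side
        yaw=np.deg2rad(a if w<hh else a+90); yaw=(yaw+np.pi/2)%np.pi-np.pi/2
        M=cv2.moments(k);out.append((x/1e3,y/1e3,yaw,min(w,hh),max(w,hh),ar,M["m10"]/M["m00"],M["m01"]/M["m00"]))
    return out,m
E
python3 - <<'E'
from h import *
im,c=load("w4"); o,m=prisms(im,c)
for r in o: print(np.round(r,3))
cal_=cal("top");P=[np.r_[JO,0]]
print(go([.49,.22,.20],-.06))
im,c=load("w1")
for r in prisms(im,c)[0]: print(np.round(r,3))
E
```

```text
time: 20.42
ee_pos: [0.6795, -0.0458, 0.157]
contact_force: [-1.2, 0.4, 0.3]
[ 4.220000e-01  2.040000e-01 -3.600000e-02  3.900600e+01  4.241100e+01
  1.582873e+03  2.106200e+02  2.143190e+02]
[4.31000e-01 3.21000e-01 8.53000e-01 3.93070e+01 4.25230e+01 1.13963e+03
 2.09895e+02 9.65280e+01]
[ 5.530000e-01  3.230000e-01 -1.162000e+00  3.925800e+01  4.317900e+01
  1.609685e+03  3.426760e+02  8.004100e+01]
(array([ 0.004, -0.005,  1.571]), array([ 25.39, -20.49,  -4.41]))
[4.310000e-01 3.210000e-01 8.550000e-01 3.905500e+01 4.272700e+01
 1.551062e+03 2.374390e+02 1.770070e+02]
[ 5.530000e-01  3.230000e-01 -1.161000e+00  3.925300e+01  4.313100e+01
  1.594461e+03  3.672920e+02  1.708490e+02]
```

```bash
python3 -m pendant '[[0,0,0.17,4,-3,-2,255],[0,0,0.34,8,-6,-4.4,255],[0,0,0.52,12,-9,-4.4,255],[0,0,0.7,16,-12,-4.4,255],[0,0,0.88,20,-15,-4.4,255],[0,0,1.06,23,-18,-4.4,255],[0,0,1.24,25.4,-20.4,-4.4,255],[0,0,1.42,25.4,-20.4,-4.4,255],[0,0,1.57,25.4,-20.4,-4.4,255],[0,0,1.57,25.4,-20.4,-4.4,255],[0,0,1.57,25.4,-20.4,-4.4,255],[0,0,1.57,25.4,-20.4,-4.4,255]]' | grep -E "time|pos|force"
python3 - <<'E'
from h import *
im,c=snap("wrist","w7"); o,m=prisms(im,c)
for r in o: print(np.round(r,3).tolist())
# D region in detail
b,g,r=[im[:,:,i].astype(int) for i in range(3)]
print([(im[y,x].tolist()) for x,y in((345,215),(365,200),(370,210),(350,180),(340,200))])
t,_=snap("top","t7"); w=cv2.resize(t[150:260,240:370],None,fx=3,fy=3)
W=cv2.resize(im[0:300,100:480],None,fx=1,fy=1); W=np.vstack([W,np.zeros((30,380,3),np.uint8)])
cv2.imwrite("pics/c7.png",np.hstack([w,W]))
E
```

```text
time: 21.92
ee_pos: [0.4888, 0.2202, 0.1973]
contact_force: [0.1, 0.2, 0.1]
[0.422, 0.204, -0.047, 39.267, 42.634, 1589.491, 212.176, 214.879]
[0.431, 0.321, 0.858, 39.134, 43.013, 1151.153, 211.895, 96.027]
[0.553, 0.323, -1.17, 39.542, 43.064, 1606.609, 345.702, 79.825]
[[130, 140, 153], [208, 219, 233], [210, 223, 235], [83, 88, 96], [62, 68, 73]]
```

View pics/c7.png

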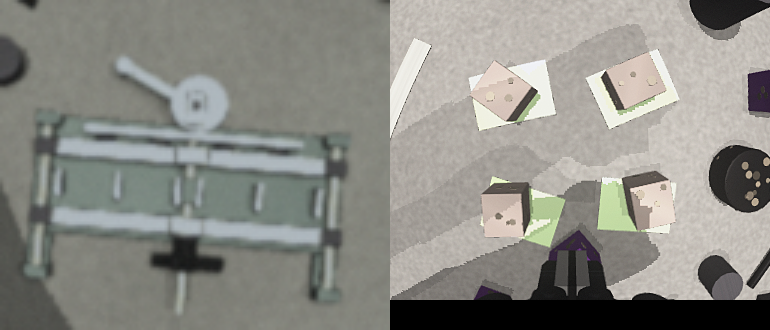

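Run:
```python
from h import *
print(go([.422,.204,.020],-.047))
```

```text
(array([ 0.   ,  0.   , -0.011]), array([-6.58,  2.01, 17.75]))
```

```bash
python3 -m pendant '[[0,0,-0.011,-6.6,2,2,0],[0,0,-0.011,-6.6,2,6,0],[0,0,-0.011,-6.6,2,8,0],[0,0,-0.011,-6.6,2,10,0],[0,0,-0.011,-6.6,2,14,0],[0,0,-0.011,-6.6,2,17,0],[0,0,-0.011,-6.6,2,17.7,0],[0,0,-0.011,-6.6,2,17.7,0],[0,0,-0.011,-6.6,2,17.7,255],[0,0,-0.011,-6.6,2,17.7,255],[0,0,-0.011,-6.6,2,17.7,255],[0,0,-0.011,-6.6,2,17.7,255],[0,0,-0.011,-6.6,2,17.7,255]]' 60
python3 - <<'E'
from h import *
print(go(j2w(0,37.5,130),-.06), readout.sense()["wrist_torque"])
E
```

```text
time: 23.65
ee_pos: [0.4226, 0.2048, 0.0217]
tcp_rot: [-3.14, 0.075, -0.002]
contact_force: [-1.4, 0.5, 5.3]
opening: 0.46
(array([-0.001, -0.001,  0.012]), array([ 13.34,  23.76, -10.84])) [ 0.01072667  0.27197036 -0.00167256]
```

```bash
python3 -m pendant '[[0,0,0,0,0,-3,255],[0,0,0,0,0,-8,255],[0,0,0,3,4,-10.8,255],[0,0,0,6,9,-10.8,255],[0,0,0,9,14,-10.8,255],[0,0,0,12,19,-10.8,255],[0,0,0.012,13.3,23.7,-10.8,255],[0,0,0.012,13.3,23.7,-10.8,255],[0,0,0.012,13.3,23.7,-10.8,255],[0,0,0.012,13.3,23.7,-10.8,255],[0,0,0.012,13.3,23.7,-10.8,255]]'
python3 - <<'E'
from h import *
print(go(j2w(0,37.5,40),-.06))
im,c=snap("wrist","w8")
for r in prisms(im,c,.11+.054)[0]: print(np.round(r,3).tolist())
E
```

```text
time: 25.02
ee_pos: [0.5431, -0.0377, 0.1287]
tcp_rot: [-3.14, 0.091, 0.0]
contact_force: [0.1, -0.3, -1.8]
opening: 0.456
(array([-0.   ,  0.   ,  0.002]), array([0.12, 0.13, 8.87]))
```

```bash
python3 -m pendant '[[0,0,0.002,0.1,0.1,3,255],[0,0,0.002,0.1,0.1,6,255],[0,0,0.002,0.1,0.1,7.5,255],[0,0,0.002,0.1,0.1,8.4,255],[0,0,0.002,0.1,0.1,8.4,255]]'
python3 -m pendant '[[0,0,0,0,0,0.25,255],[0,0,0,0,0,0.4,255],[0,0,0,0,0,0.4,255]]'
```

```text
time: 25.7
ee_pos: [0.5442, -0.0397, 0.0446]
tcp_rot: [-3.14, 0.097, 0.0]
contact_force: [0.1, 0.3, -1.0]
opening: 0.456
time: 26.08
ee_pos: [0.5444, -0.0399, 0.0409]
tcp_rot: [3.14, -0.097, 0.001]
contact_force: [0.2, 1.4, -2.3]
opening: 0.456
```

```bash
python3 -m pendant '[[0,0,0,0,0,0.1,255],[0,0,0,0,0,0.15,255],[0,0,0,0,0,0.15,120],[0,0,0,0,0,0.15,100],[0,0,0,0,0,0.15,60],[0,0,0,0,0,0.15,60],[0,0,0,0,0,-3,60],[0,0,0,0,0,-8,60]]'
python3 - <<'E'
from h import *
print(go([.431,.321,.13],.856))
print(readout.sense()["joint_pos"].round(2))
print(go([.431,.321,.13],.856-np.pi))
E
```

```text
time: 27.08
ee_pos: [0.5426, -0.0397, 0.1199]
tcp_rot: [-3.14, 0.097, 0.006]
contact_force: [1.0, -0.4, -0.5]
opening: 0.766
(array([-0.002,  0.004, -0.918]), array([-13.37, -35.31,  -0.96]))
[-0.07  0.28 -0.34  0.95 -0.    1.56]
(array([4.000e-03, 2.000e-03, 2.224e+00]), array([-13.37, -35.31,  -0.96]))
```

```bash
python3 -m pendant '[[0,0,-0.17,-2,-5,-4,0],[0,0,-0.34,-4,-10,-8,0],[0,0,-0.51,-6,-15,-8,0],[0,0,-0.68,-8,-20,-8,0],[0,0,-0.85,-10,-25,-8,0],[0,0,-0.916,-12,-30,-8,0],[0,0,-0.916,-13.4,-35.3,-8,0],[0,0,-0.916,-13.4,-35.3,-8,0],[0,0,-0.916,-13.4,-35.3,-8,0],[0,0,-0.916,-13.4,-35.3,-8,0]]' | grep -E "time|pos|force"
cat > look.py <<'E'
from h import *
import sys
n=sys.argv[1];x,y=float(sys.argv[2]),float(sys.argv[3])
im,c=snap("wrist",n)
s=readout.sense();print("at",s["ee_pos"].round(4))
o=prisms(im,c)[0]
for r in o: print(np.round(r,3).tolist())
if o:
    r=min(o,key=lambda r:np.hypot(r[0]-x,r[1]-y))
    A=R.from_rotvec(s["tcp_rot"]).as_matrix();cur=np.arctan2(A[1,0],A[0,0])
    yaw=r[2]+np.round((cur-r[2])/np.pi)*np.pi
    print("go",go([r[0],r[1],.020],yaw))
E
python3 look.py w9 .431 .321
```

```text
time: 28.32
ee_pos: [0.4326, 0.3195, 0.2005]
contact_force: [-0.7, 0.1, -0.5]
at [0.4327 0.3195 0.2006]
[0.567, 0.206, 0.166, 39.399, 43.411, 1444.368, 282.284, 341.014]
[0.553, 0.324, -1.157, 39.601, 43.149, 1437.186, 357.173, 275.258]
[0.427, 0.324, -0.717, 32.431, 38.464, 736.301, 282.873, 179.426]
go (array([0.   , 0.   , 1.569]), array([-0.03, -0.75, 18.06]))
```

```bash
python3 -m pendant '[[0,0,0,0,-0.2,6,0],[0,0,0,0,-0.2,12,0],[0,0,0,0,-0.2,16,0],[0,0,0,0,-0.2,18,0],[0,0,0,0,-0.2,18,0],[0,0,0,0,-0.2,18,255],[0,0,0,0,-0.2,18,255],[0,0,0,0,-0.2,18,255],[0,0,0,0,-0.2,18,255],[0,0,0,0,-0.2,18,255]]' 60
python3 - <<'E'
from h import *
print(go(j2w(0,92.5,130),-.06))
E
```

```text
time: 29.62
ee_pos: [0.4318, 0.3226, 0.022]
tcp_rot: [-2.859, -1.301, -0.004]
contact_force: [-0.3, -1.5, 6.9]
opening: 0.454
(array([-0.   , -0.002,  0.914]), array([-15.5 ,  28.89, -10.8 ]))
```

```bash
python3 -m pendant '[[0,0,0,0,0,-3,255],[0,0,0,0,0,-8,255],[0,0,0.15,-2,4,-10.8,255],[0,0,0.3,-4,8,-10.8,255],[0,0,0.45,-7,13,-10.8,255],[0,0,0.6,-10,18,-10.8,255],[0,0,0.75,-13,23,-10.8,255],[0,0,0.914,-15.5,28.9,-10.8,255],[0,0,0.914,-15.5,28.9,-10.8,255],[0,0,0.914,-15.5,28.9,-10.8,255],[0,0,0.914,-15.5,28.9,-10.8,255],[0,0,0.914,-15.5,28.9,-10.8,255]]'
python3 - <<'E'
from h import *
print(go(j2w(0,92.5,39.5),-.06))
E
```

```text
time: 31.12
ee_pos: [0.5465, 0.0166, 0.1286]
tcp_rot: [-3.14, 0.091, 0.0]
contact_force: [0.1, -0.3, -1.9]
opening: 0.456
(array([-0.   ,  0.   ,  0.002]), array([0.11, 0.07, 8.91]))
```

```bash
python3 -m pendant '[[0,0,0.002,0.1,0.1,3,255],[0,0,0.002,0.1,0.1,6,255],[0,0,0.002,0.1,0.1,7.5,255],[0,0,0.002,0.1,0.1,8.7,255],[0,0,0.002,0.1,0.1,8.9,255],[0,0,0.002,0.1,0.1,8.9,255]]'
```

```text
time: 31.88
ee_pos: [0.5484, 0.0144, 0.0403]
tcp_rot: [3.14, -0.097, 0.002]
contact_force: [0.3, -0.0, -2.4]
opening: 0.453
```

```bash
python3 -m pendant '[[0,0,0,0,0,0.15,255],[0,0,0,0,0,0.15,255],[0,0,0,0,0,0.15,120],[0,0,0,0,0,0.15,60],[0,0,0,0,0,0.15,60],[0,0,0,0,0,0.15,60],[0,0,0,0,0,-3,60],[0,0,0,0,0,-8,0],[0,0,0,0,0,-8,0]]' | grep -E "time|pos|force"
python3 - <<'E'
from h import *
print(go([.553,.3235,.20],-1.16))
print(go([.553,.3235,.20],-1.16+np.pi), readout.sense()["joint_pos"].round(2))
E
```

```text
time: 33.0
ee_pos: [0.5511, 0.0144, 0.1235]
contact_force: [-0.0, 1.1, -0.3]
(array([-0.005, -0.006,  1.098]), array([ -1.67, -30.87,  -7.64]))
(array([ 0.007, -0.005, -2.044]), array([ -1.67, -30.87,  -7.64])) [ 0.03  0.28 -0.33  0.95 -0.    1.66]
```

```bash
python3 -m pendant '[[0,0,-0.18,0,-5,-4,0],[0,0,-0.36,-0.5,-10,-7.6,0],[0,0,-0.54,-1,-15,-7.6,0],[0,0,-0.72,-1.3,-20,-7.6,0],[0,0,-0.9,-1.7,-25,-7.6,0],[0,0,-1.08,-1.7,-30.9,-7.6,0],[0,0,-1.26,-1.7,-30.9,-7.6,0],[0,0,-1.44,-1.7,-30.9,-7.6,0],[0,0,-1.62,-1.7,-30.9,-7.6,0],[0,0,-1.8,-1.7,-30.9,-7.6,0],[0,0,-2.044,-1.7,-30.9,-7.6,0],[0,0,-2.044,-1.7,-30.9,-7.6,0],[0,0,-2.044,-1.7,-30.9,-7.6,0],[0,0,-2.044,-1.7,-30.9,-7.6,0]]' | grep -E "time|pos|force"
python3 look.py w10 .553 .3235
```

```text
time: 34.75
ee_pos: [0.5498, 0.3236, 0.195]
contact_force: [0.4, -0.7, -0.0]
at [0.5499 0.3236 0.1951]
[0.554, -0.003, -0.059, 42.0, 46.657, 1821.71, 16.1, 89.082]
go (array([-1.000e-03, -0.000e+00, -1.101e+00]), array([-30.15, -12.66,  17.53]))
```

Run:
```python
from h import *
im,c=load("w10"); p=proj(c,[[.553,.3235,.054]])[0]; print(p)
x,y=p.astype(int)
for d in range(-60,61,10): print(d,im[y,x+d].tolist(),im[y+d,x].tolist())
im,c=load("w9"); p=proj(c,[[.431,.321,.054]])[0].astype(int); print([im[p[1]+d,p[0]+d].tolist() for d in range(-40,41,10)])
```

```text
[280.34210384 197.16489972]
-60 [119, 125, 127] [159, 165, 171]
-50 [115, 119, 123] [156, 163, 168]
-40 [114, 118, 123] [227, 235, 234]
-30 [156, 210, 186] [64, 70, 75]
-20 [127, 135, 151] [103, 111, 122]
-10 [129, 138, 153] [116, 125, 137]
0 [136, 144, 160] [136, 144, 160]
10 [118, 126, 138] [130, 141, 152]
20 [103, 109, 124] [97, 103, 115]
30 [157, 164, 170] [200, 232, 230]
40 [149, 155, 162] [176, 185, 190]
50 [157, 163, 168] [173, 180, 185]
60 [152, 158, 164] [177, 182, 188]
[[130, 135, 140], [189, 230, 222], [149, 156, 176], [159, 171, 188], [93, 100, 109], [115, 123, 136], [128, 134, 148], [173, 179, 184], [162, 169, 176]]
```

```bash
sed -i 's/^    m=((r-g>14).*/    rr=np.maximum(r,1);m=(((r-g)\/rr>.06)\&((r-b)\/rr>.10)\&(r>100)\&(h[:,:,1]<110)).astype(np.uint8);m=cv2.morphologyEx(m,cv2.MORPH_CLOSE,np.ones((5,5)))/' h.py
python3 - <<'E'
from h import *
for n in("w10","w9"):
    im,c=load(n)
    for r in prisms(im,c)[0]: print(n,np.round(r,3).tolist())
print(go([.553,.3235,.020],-1.16+np.pi))
E
```

```text
w10 [0.975, 0.206, 1.176, 45.577, 121.916, 2865.39, 111.543, 407.361]
w10 [1.024, -0.007, 1.155, 68.218, 319.571, 9616.688, 14.041, 357.769]
w10 [0.64, 0.873, -0.334, 34.43, 319.67, 6125.168, 542.459, 362.066]
w10 [0.553, 0.323, -1.177, 38.531, 43.336, 1608.005, 279.736, 196.702]
w10 [0.567, 0.205, 0.177, 39.704, 43.057, 1606.002, 160.248, 161.828]
w10 [0.554, -0.005, -0.04, 42.48, 51.038, 1871.958, 15.983, 89.148]
w9 [0.566, 0.206, 0.183, 41.327, 44.2, 1561.951, 282.991, 340.918]
w9 [0.553, 0.324, -1.153, 41.93, 43.922, 1495.583, 357.13, 275.085]
w9 [0.429, 0.322, 0.857, 39.022, 46.903, 1616.936, 280.598, 189.647]
(array([-0.001,  0.   , -0.   ]), array([-0.13,  0.29, 17.51]))
```

```bash
python3 -m pendant '[[0,0,0,-0.1,0.3,6,0],[0,0,0,-0.1,0.3,12,0],[0,0,0,-0.1,0.3,16,0],[0,0,0,-0.1,0.3,17.5,0],[0,0,0,-0.1,0.3,17.5,0],[0,0,0,-0.1,0.3,17.5,255],[0,0,0,-0.1,0.3,17.5,255],[0,0,0,-0.1,0.3,17.5,255],[0,0,0,-0.1,0.3,17.5,255],[0,0,0,-0.1,0.3,17.5,255]]' 60
python3 - <<'E'
from h import *
print(go(j2w(0,-37.5,130),-.06))
E
```

```text
time: 36.05
ee_pos: [0.5545, 0.3247, 0.0224]
tcp_rot: [1.72, 2.627, 0.004]
contact_force: [-1.0, -0.2, 6.6]
opening: 0.455
(array([ 2.000e-03, -3.000e-03,  2.042e+00]), array([-39.62, -18.85, -10.83]))
```

```bash
python3 -m pendant '[[0,0,0,0,0,-3,255],[0,0,0,0,0,-8,255],[0,0,0.18,-4,-2,-10.8,255],[0,0,0.36,-8,-4,-10.8,255],[0,0,0.54,-12,-6,-10.8,255],[0,0,0.72,-16,-8,-10.8,255],[0,0,0.9,-20,-10,-10.8,255],[0,0,1.08,-24,-12,-10.8,255],[0,0,1.26,-28,-14,-10.8,255],[0,0,1.44,-32,-16,-10.8,255],[0,0,1.62,-36,-18,-10.8,255],[0,0,1.8,-39.6,-18.8,-10.8,255],[0,0,1.98,-39.6,-18.8,-10.8,255],[0,0,2.042,-39.6,-18.8,-10.8,255],[0,0,2.042,-39.6,-18.8,-10.8,255],[0,0,2.042,-39.6,-18.8,-10.8,255]]'
python3 - <<'E'
from h import *
print(go(j2w(0,-37.5,40.3),-.06))
E
```

```text
time: 38.05
ee_pos: [0.539, -0.114, 0.1287]
tcp_rot: [3.14, -0.092, 0.0]
contact_force: [0.7, 0.1, -2.3]
opening: 0.458
(array([ 0.   , -0.   ,  0.001]), array([ 0.07, -0.01,  8.84]))
```

```bash
python3 -m pendant '[[0,0,0.001,0.1,0,3,255],[0,0,0.001,0.1,0,6,255],[0,0,0.001,0.1,0,7.5,255],[0,0,0.001,0.1,0,8.7,255],[0,0,0.001,0.1,0,8.9,255],[0,0,0.001,0.1,0,8.9,255]]'
python3 -m pendant '[[0,0,0,0,0,0.15,255],[0,0,0,0,0,0.15,255],[0,0,0,0,0,0.15,120],[0,0,0,0,0,0.15,60],[0,0,0,0,0,0.15,60],[0,0,0,0,0,0.15,60],[0,0,0,0,0,-3,60],[0,0,0,0,0,-8,0],[0,0,0,0,0,-8,0]]' | grep -E "time|pos|force"
python3 - <<'E'
from h import *
print(go([.567,.2055,.20],.17))
E
```

```text
time: 38.8
ee_pos: [0.5408, -0.1142, 0.0404]
tcp_rot: [3.14, -0.095, 0.002]
contact_force: [-1.3, 1.6, 1.5]
opening: 0.455
time: 39.92
ee_pos: [0.5433, -0.1149, 0.1235]
contact_force: [0.3, -0.1, -0.3]
(array([ 0.002, -0.007, -0.231]), array([  0.46, -32.11,  -7.68]))
```

```bash
python3 -m pendant '[[0,0,-0.1,0,-5,-4,0],[0,0,-0.23,0,-10,-7.7,0],[0,0,-0.23,0,-16,-7.7,0],[0,0,-0.23,0.2,-22,-7.7,0],[0,0,-0.23,0.5,-27,-7.7,0],[0,0,-0.23,0.5,-32.1,-7.7,0],[0,0,-0.23,0.5,-32.1,-7.7,0],[0,0,-0.23,0.5,-32.1,-7.7,0],[0,0,-0.23,0.5,-32.1,-7.7,0]]' | grep -E "time|pos|force"
python3 look.py w11 .567 .2055
```

```text
time: 41.05
ee_pos: [0.5645, 0.2046, 0.1962]
contact_force: [-0.8, -0.5, 0.3]
at [0.5646 0.2046 0.1964]
[1.042, 0.0, 0.723, 93.474, 385.344, 16287.58, 543.071, 329.704]
[0.567, 0.163, 0.255, 39.784, 43.707, 1645.46, 275.809, 235.834]
[0.849, 0.281, -1.313, 63.079, 81.323, 842.096, 528.626, 159.787]
go (array([ 0.   ,  0.   , -0.088]), array([-0.47,  4.14, 17.65]))
```

```bash
python3 -m pendant '[[0,0,-0.088,-0.5,4.1,4,75],[0,0,-0.088,-0.5,4.1,8,75],[0,0,-0.088,-0.5,4.1,11,75],[0,0,-0.088,-0.5,4.1,14,75],[0,0,-0.088,-0.5,4.1,17,75],[0,0,-0.088,-0.5,4.1,17.6,75],[0,0,-0.088,-0.5,4.1,17.6,75],[0,0,-0.088,-0.5,4.1,17.6,255],[0,0,-0.088,-0.5,4.1,17.6,255],[0,0,-0.088,-0.5,4.1,17.6,255],[0,0,-0.088,-0.5,4.1,17.6,255]]' 60
python3 - <<'E'
from h import *
print(go(j2w(0,-92.5,130),-.06))
E
```

```text
time: 42.48
ee_pos: [0.568, 0.1649, 0.0223]
tcp_rot: [-3.116, -0.403, -0.004]
contact_force: [-0.3, -0.8, 6.1]
opening: 0.46
(array([-0.   , -0.003,  0.317]), array([-11.5 ,  31.48, -10.8 ]))
```

```bash
python3 -m pendant '[[0,0,0,0,0,-3,255],[0,0,0,0,0,-8,255],[0,0,0,-2,5,-10.8,255],[0,0,0.15,-4,10,-10.8,255],[0,0,0.3,-6,15,-10.8,255],[0,0,0.317,-8,20,-10.8,255],[0,0,0.317,-10,26,-10.8,255],[0,0,0.317,-11.5,31.5,-10.8,255],[0,0,0.317,-11.5,31.5,-10.8,255],[0,0,0.317,-11.5,31.5,-10.8,255],[0,0,0.317,-11.5,31.5,-10.8,255],[0,0,0.317,-11.5,31.5,-10.8,255]]'
python3 - <<'E'
from h import *
print(go(j2w(0,-92.5,40.3),-.06))
E
```

```text
time: 43.98
ee_pos: [0.5356, -0.1679, 0.1286]
tcp_rot: [-3.14, 0.091, 0.0]
contact_force: [0.4, 0.1, -2.4]
opening: 0.458
(array([-0.   ,  0.   ,  0.002]), array([0.09, 0.09, 8.83]))
```

```bash
python3 -m pendant '[[0,0,0.002,0.1,0.1,3,255],[0,0,0.002,0.1,0.1,6,255],[0,0,0.002,0.1,0.1,7.5,255],[0,0,0.002,0.1,0.1,8.7,255],[0,0,0.002,0.1,0.1,8.9,255],[0,0,0.002,0.1,0.1,8.9,255]]'
python3 -m pendant '[[0,0,0,0,0,0.15,255],[0,0,0,0,0,0.15,255],[0,0,0,0,0,0.15,120],[0,0,0,0,0,0.15,60],[0,0,0,0,0,0.15,60],[0,0,0,0,0,0.15,60],[0,0,0,0,0,-3,60],[0,0,0,0,0,-8,0],[0,0,0,0,0,-14,255],[0,0,0,0,0,-20,255],[0,0,0,0,0,-20,255],[0,0,0,0,0,-20,255],[0,0,0,0,0,-20,255]]' 20 | grep -E "time|pos|force"
python3 - <<'E'
from h import *
im,c=snap("wrist","w12")
for r in prisms(im,c,.072)[0]: print(np.round(r[:6],3).tolist(),w2j(np.r_[r[0],r[1]]).round(1),"rel yaw",round((r[2]+.06+np.pi/4)%(np.pi/2)-np.pi/4,3))
cv2.imwrite("pics/w12c.png",cv2.resize(im[0:300,100:500],None,fx=2,fy=2,interpolation=cv2.INTER_CUBIC))
E
```

```text
time: 44.72
ee_pos: [0.5371, -0.17, 0.0404]
tcp_rot: [-3.14, 0.097, -0.002]
contact_force: [-1.4, 2.4, 0.1]
opening: 0.455
time: 46.35
ee_pos: [0.5354, -0.17, 0.2378]
contact_force: [0.2, -0.7, 0.2]
[0.997, -0.608, 0.51, 176.351, 448.813, 32124.487] [ 486.3 -503.3] rel yaw 0.57
[0.731, -0.239, -1.427, 26.349, 67.162, 857.793] [ 198.8 -150.4] rel yaw 0.204
[0.846, -0.222, 1.548, 28.42, 140.331, 1957.219] [ 311.7 -126.9] rel yaw 0.038
[0.538, -0.169, -0.06, 39.754, 47.903, 1557.064] [  1.7 -92.3] rel yaw 0.0
[0.542, -0.112, -0.059, 38.805, 43.844, 1646.473] [  1.8 -35.5] rel yaw 0.001
[0.545, -0.041, -0.059, 39.04, 43.307, 1636.457] [ 1.3 35.2] rel yaw 0.001
[0.548, 0.001, 1.496, 16.054, 38.614, 443.138] [ 1.8 78.1] rel yaw -0.015
```

View pics/w12c.png

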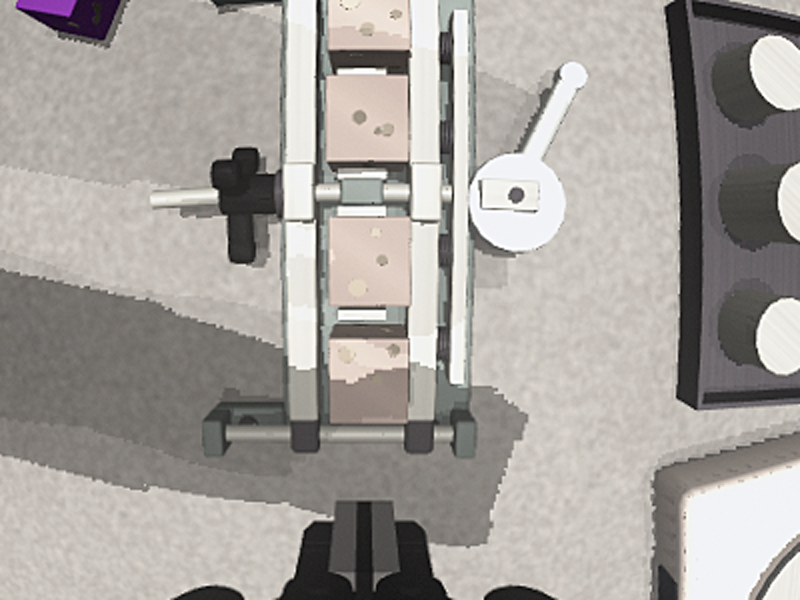

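Run:
```python
from h import *
im,c=load("w12")
def onplane(px,xj):
    o,d=ray(c,np.array(px)/2+[100,0]); ex=np.array([np.cos(JY),np.sin(JY),0])
    X0=j2w(xj,0,0); X0[2]=0
    t=((X0-o)@ex)/(d@ex); Q=o+d*t[:,None]
    return np.c_[w2j(Q)[:,1],Q[:,2]*1e3].round(1)
print(onplane([(241,262),(245,150),(231,172),(225,172)],-65))
f=lambda P,z:w2j(plane(c,np.array(P)/2+[100,0],z)).round(1).tolist()
print("stop",f([(316,120),(316,260),(317,370)],.046),"press",f([(411,120),(411,260),(411,400)],.046),"hub flange",f([(280,192),(262,190),(218,190)],.044))
```

```text
[[-36.2  45.7]
 [ 25.6  29.8]
 [  9.8  68.2]
 [  8.5  82.2]]
stop [[-24.9, 38.2], [-25.2, -36.0], [-25.5, -94.9]] press [[24.0, 38.2], [24.3, -36.0], [25.3, -111.5]] hub flange [[-44.0, 0.4], [-53.5, 1.8], [-77.1, 2.8]]
```

Run:
```python
from h import *
print(go(j2w(-65,40,110),-.06))
```

```text
(array([-0.001,  0.003, -0.002]), array([ -6.39, -13.35,  12.81]))
```

```bash
python3 -m pendant '[[0,0,0,-3,-5,0,255],[0,0,0,-6.4,-10,2,255],[0,0,0,-6.4,-13.3,7,255],[0,0,0,-6.4,-13.3,12.8,255],[0,0,0,-6.4,-13.3,12.8,255],[0,0,0,-6.4,-13.3,12.8,255],[0,0,0,-6.4,-13.3,12.8,255]]' | grep -E "time|pos|force"
python3 - <<'E'
from h import *
print(go(j2w(-65,40,61),-.06))
E
```

```text
time: 47.28
ee_pos: [0.4828, -0.0341, 0.1137]
contact_force: [0.1, -0.3, 0.7]
(array([ 0.   , -0.004, -0.003]), array([-0.35, -0.12,  5.27]))
```

```bash
python3 -m pendant '[[0,0,0,-0.3,-0.1,3,255],[0,0,0,-0.3,-0.1,5.2,255],[0,0,0,-0.3,-0.1,5.2,255],[0,0,0,-0.3,1,5.2,255],[0,0,0,-0.3,1.6,5.2,255],[0,0,0,-0.3,2.2,5.2,255],[0,0,0,-0.3,2.2,5.2,255]]' | grep -E "time|pos|force"
python3 -m pendant '[[0,0,0,0,0.4,0,255],[0,0,0,0,0.8,0,255],[0,0,0,0,1.3,0,255],[0,0,0,0,1.8,0.1,255],[0,0,0,0,2.3,0.3,255],[0,0,0,0,2.8,0.5,255]]' | grep -E "time|pos|force"
python3 -m pendant '[[0,0,0,0,0.4,0.3,255],[0,0,0,0,0.7,0.6,255],[0,0,0,0,0.9,1.0,255],[0,0,0,0,1.0,1.4,255],[0,0,0,0,1.0,1.7,255],[0,0,0,0,1.0,1.7,255]]' | grep -E "time|pos|force"
python3 - <<'E'
from h import *
print(w2j(readout.sense()["ee_pos"]))
E
```

```text
time: 48.15
ee_pos: [0.4782, -0.0553, 0.0612]
contact_force: [1.1, 3.4, 3.0]
time: 48.9
ee_pos: [0.4762, -0.082, 0.0555]
contact_force: [1.6, 7.7, 3.3]
time: 49.65
ee_pos: [0.4758, -0.0937, 0.0392]
contact_force: [-0.4, 1.1, 8.4]
[-65.09035914 -21.14253666]
```

```bash
python3 -m pendant '[[0,0,0,0,0,-3,255],[0,0,0,0.1,0,-5.8,255],[0,0,0,0.1,-3,-5.8,255],[0,0,0,0.1,-6.1,-5.8,255],[0,0,0,0.1,-6.1,-5,255],[0,0,0,0.1,-6.1,-2.2,255],[0,0,0,0.1,-6.1,-2.2,255],[0,0,0,0.1,-5,-2.2,255],[0,0,0,0.1,-3.9,-2.2,255],[0,0,0,0.1,-3.4,-2.2,255],[0,0,0,0.1,-2.9,-2.2,255],[0,0,0,0.1,-2.4,-2.1,255],[0,0,0,0.1,-1.9,-2.0,255],[0,0,0,0.1,-1.4,-1.8,255],[0,0,0,0.1,-1,-1.6,255],[0,0,0,0.1,-0.6,-1.3,255],[0,0,0,0.1,-0.3,-1.0,255],[0,0,0,0.1,0,-0.5,255],[0,0,0,0.1,0,0,255],[0,0,0,0.1,0,0,255]]' | grep -E "time|pos|force"
```

```text
time: 52.15
ee_pos: [0.4771, -0.0947, 0.0395]
contact_force: [-0.1, 1.0, 4.5]
```

```bash
python3 -m pendant '[[0,0,0,0,0,-3,255],[0,0,0,0.2,0,-5.8,255],[0,0,0,0.2,-3,-5.8,255],[0,0,0,0.2,-6.1,-5.8,255],[0,0,0,0.2,-6.1,-5,255],[0,0,0,0.2,-6.1,-2.2,255],[0,0,0,0.2,-6.1,-2.2,255],[0,0,0,0.2,-5,-2.2,255],[0,0,0,0.2,-3.9,-2.2,255],[0,0,0,0.2,-3.4,-2.2,255],[0,0,0,0.2,-2.9,-2.2,255],[0,0,0,0.2,-2.4,-2.1,255],[0,0,0,0.2,-1.9,-2.0,255],[0,0,0,0.2,-1.4,-1.8,255],[0,0,0,0.2,-1,-1.6,255],[0,0,0,0.2,-0.6,-1.3,255],[0,0,0,0.2,-0.3,-1.0,255],[0,0,0,0.2,0,-0.5,255],[0,0,0,0.2,0,0,255],[0,0,0,0.2,0,0,255]]' | grep -E "time|pos|force"
python3 - <<'E'
from h import *
print(w2j(readout.sense()["ee_pos"]),go([.535,-.17,.238],-.06))
E
```

```text
time: 54.65
ee_pos: [0.4791, -0.0948, 0.0396]
contact_force: [0.5, 1.0, 5.0]
[-61.67322883 -22.04588857] (array([ 0.   , -0.004, -0.003]), array([  6.13,   7.16, -19.82]))
```

```bash
python3 -m pendant '[[0,0,0,0,0,-3,255],[0,0,0,0,0,-7,255],[0,0,0,0,0,-12,255],[0,0,0,3,3,-17,255],[0,0,0,6.1,7.2,-19.8,255],[0,0,0,6.1,7.2,-19.8,255],[0,0,0,6.1,7.2,-19.8,255],[0,0,0,6.1,7.2,-19.8,255]]' | grep -E "time|pos|force"
python3 - <<'E'
from h import *
im,c=snap("wrist","w13")
for r in prisms(im,c,.072)[0]:
  if r[5]<1900: print(np.round(r[:6],3).tolist(),w2j(np.r_[r[0],r[1]]).round(1))
cv2.imwrite("pics/w13c.png",cv2.resize(im[0:225,190:340],None,fx=4,fy=2.66,interpolation=cv2.INTER_CUBIC))
E
```

```text
time: 55.65
ee_pos: [0.5322, -0.1686, 0.2349]
contact_force: [0.8, -0.4, 0.1]
[0.828, -0.22, -1.415, 21.41, 117.59, 1619.24] [ 294.1 -126. ]
[0.538, -0.168, -0.06, 39.474, 50.575, 1808.291] [  1.6 -91.1]
[0.542, -0.112, -0.057, 39.479, 43.505, 1695.768] [  2.  -35.3]
[0.545, -0.042, -0.06, 38.764, 42.962, 1650.464] [ 1.1 34.8]
[0.548, 0.002, 1.474, 17.081, 38.622, 445.536] [ 1.5 78.4]
```

View pics/w13c.png

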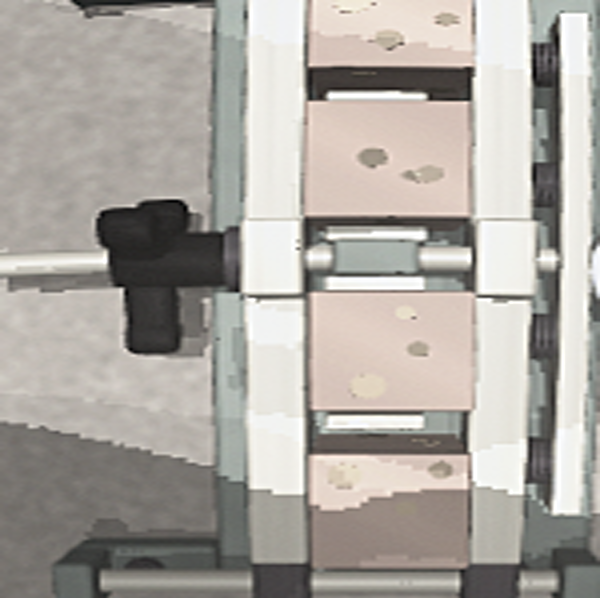

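Run:
```python
from h import *
im,c=load("w13")
g=im[:,:,2].astype(int)
f=lambda P,z:w2j(plane(c,np.array(P),z)).round(1).tolist()
for r in (60,130,132):
    print(f([(190+305/4,r),(190+474/4,r)],.046))
def onplane(px,xj):
    o,d=ray(c,np.array(px)); ex=np.array([np.cos(JY),np.sin(JY),0])
    X0=j2w(xj,0,0); X0[2]=0
    t=((X0-o)@ex)/(d@ex); Q=o+d*t[:,None]
    return np.c_[w2j(Q)[:,1],Q[:,2]*1e3].round(1)
print(onplane([(190+152/4,352/2.66),(190+165/4,203/2.66),(190+120/4,230/2.66)],-60))
```

```text
[[-19.3, 38.6], [23.9, 38.8]]
[[-19.5, -34.9], [24.1, -34.7]]
[[-19.5, -36.9], [24.2, -36.8]]
[[-36.8  42.8]
 [ 26.1  16. ]
 [  8.3  84. ]]
```

Run:
```python
from h import *
print(go(j2w(-60,40,61),-.06))
```

```text
(array([-0.   ,  0.002, -0.001]), array([ -5.58, -13.22,  17.4 ]))
```

```bash
python3 -m pendant '[[0,0,0,-3,-5,0,255],[0,0,0,-5.6,-10,3,255],[0,0,0,-5.6,-13.2,8,255],[0,0,0,-5.6,-13.2,13,255],[0,0,0,-5.6,-13.2,13,255],[0,0,0,-5.6,-13.2,17.4,255],[0,0,0,-5.6,-13.2,17.4,255],[0,0,0,-5.6,-13.2,17.4,255]]' | grep -E "time|pos|force"
python3 - <<'E'
from h import *
s=readout.sense();print(w2j(s["ee_pos"]),s["ee_pos"][2])
E
```

```text
time: 56.7
ee_pos: [0.487, -0.0342, 0.0637]
contact_force: [-0.4, 0.2, 0.7]
[-57.48185053  38.94288068] 0.06368295200129925
```

```bash
python3 -m pendant '[[0,0,0,0,0,0.3,255],[0,0,0,0,1.1,0.3,255],[0,0,0,0,2.1,0.3,255],[0,0,0,0,2.6,0.3,255],[0,0,0,0,3.1,0.3,255],[0,0,0,0,3.6,0.4,255],[0,0,0,0,4.1,0.5,255],[0,0,0,0,4.6,0.7,255],[0,0,0,0,4.9,0.9,255],[0,0,0,0,4.9,0.9,255]]' | grep -E "time|pos|force"
python3 -m pendant '[[0,0,0,0,0,-3,255],[0,0,0,0,0,-7,255],[0,0,0,0,0,-10,255],[0,0,0,0,0,-10,255]]' | grep -E "time|pos|force"
python3 - <<'E'
from h import *
s=readout.sense();print(w2j(s["ee_pos"]),s["joint_pos"].round(2))
# closing: tool at far side of lever
for q in (2.6,2.4,2.2,2.0,1.8,1.6,1.4,1.2,1.0,.8,.6,.4,.2,.0):
    t=-np.pi/2+.17+q;d=np.r_[np.cos(t),np.sin(t)];n=np.r_[-d[1],d[0]]
    h=14.5*abs(n[0])+11*abs(n[1]); p=np.r_[78,0]+55*d+(6+h)*n
    h2=11*abs(n[0])+14.5*abs(n[1]); p2=np.r_[78,0]+55*d+(6+h2)*n
    print(q,p.round(1),p2.round(1))
print(go(j2w(80,70,150),np.pi/2-.06),go(j2w(80,70,150),-.06))
E
```

```text
time: 57.95
ee_pos: [0.4841, -0.0819, 0.0535]
contact_force: [1.4, 6.1, 3.2]
time: 58.45
ee_pos: [0.4847, -0.0839, 0.1554]
contact_force: [-0.2, -0.3, -0.4]
[-56.73224283 -10.85143134] [-0.17  0.15 -0.42  1.   -0.    1.46]
2.6 [76.1 59.8] [77.9 59.1]
2.4 [87.4 59.3] [88.3 58.8]
2.2 [99.1 56.2] [99.2 56.2]
2.0 [110.3  50.2] [109.8  51. ]
1.8 [120.2  41.4] [119.5  43.2]
1.6 [128.   30.1] [127.5  32.8]
1.4 [133.  17.] [133.   20.5]
1.2 [135.8   8.3] [136.4  11. ]
1.0 [137.1  -1.4] [137.9   0.3]
0.8 [136.5 -11.9] [137.  -11.1]
0.6 [133.6 -22.7] [133.5 -22.8]
0.4 [128.  -33.3] [127.1 -33.8]
0.2 [119.8 -42.8] [117.9 -43.5]
0.0 [109.1 -50.5] [106.3 -50.9]
(array([ 0.005, -0.003, -1.573]), array([13.65, -8.12,  0.6 ])) (array([ 0.001, -0.005, -0.003]), array([13.65, -8.12,  0.6 ]))
```

```bash
python3 -m pendant '[[0,0,0,5,-3,0,255],[0,0,0,10,-6,0,255],[0,0,0,13.2,-7.2,0,255],[0,0,0,13.2,-7.2,3,255],[0,0,0,13.2,-7.2,5,255],[0,0,0,13.2,-7.2,5,255],[0,0,0,13.2,-7.2,5,255]]' | grep -E "time|pos|force"
python3 - <<'E'
from h import *
s=readout.sense();print(w2j(s["ee_pos"]),go(j2w(75,61,34),-.06))
im,c=snap("wrist","w14")
cv2.imwrite("pics/w14c.png",im[0:400,50:510])
E
```

```text
time: 59.32
ee_pos: [0.6189, -0.0195, 0.1028]
contact_force: [-0.7, 0.5, 0.2]
[73.38875328 61.52343456] (array([ 0.   ,  0.   , -0.002]), array([0.16, 0.05, 6.88]))
```

View pics/w14c.png

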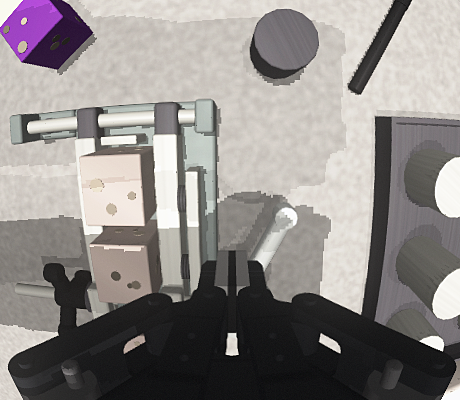

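```bash
python3 -m pendant '[[0,0,0,0.2,0,4,255],[0,0,0,0.2,0,6.9,255],[0,0,0,0.2,0,6.9,255],[0,0,0,0.8,0.1,6.9,255],[0,0,0,1.4,0.2,6.9,255],[0,0,0,2.0,0.3,6.9,255],[0,0,0,2.6,0.5,6.9,255],[0,0,0,3.2,0.8,6.9,255],[0,0,0,3.7,1.1,6.9,255]]' | grep -E "time|pos|force"
python3 -m pendant '[[0,0,0,0.5,0.4,0,255],[0,0,0,1.0,0.9,0,255],[0,0,0,1.4,1.4,0,255],[0,0,0,1.8,2.0,0,255]]' | grep -E "time|pos|force"
python3 -m pendant '[[0,0,0,0.3,0.7,0,255],[0,0,0,0.5,1.4,0,255]]' | grep -E "time|pos|force"
python3 -m pendant '[[0,0,0,0.1,0.4,0,255],[0,0,0,0.2,0.8,0,255]]' | grep -E "time|pos|force"
```

```text
time: 60.5
ee_pos: [0.6553, -0.0325, 0.0334]
contact_force: [-2.1, 0.9, -0.1]
time: 61.0
ee_pos: [0.6715, -0.0533, 0.0332]
contact_force: [-3.5, 4.0, -0.8]
time: 61.25
ee_pos: [0.6757, -0.0671, 0.0332]
contact_force: [-3.2, 5.9, -2.3]
time: 61.5
ee_pos: [0.6773, -0.0745, 0.0333]
contact_force: [-2.9, 7.2, 0.4]
```

```bash
python3 -m pendant '[[0,0,0,0.1,0.5,0,255],[0,0,0,0.2,1.0,0,255],[0,0,0,0.2,1.5,0,255],[0,0,0,0.1,2.0,0,255],[0,0,0,0,2.5,0,255],[0,0,0,-0.2,3.1,0,255]]' | grep -E "time|pos|force"
python3 -m pendant '[[0,0,0,-0.2,0.6,0,255],[0,0,0,-0.5,1.1,0,255],[0,0,0,-0.9,1.6,0,255],[0,0,0,-1.4,2.0,0,255],[0,0,0,-1.9,2.4,0,255],[0,0,0,-2.4,2.7,0,255]]' | grep -E "time|pos|force"
python3 -m pendant '[[0,0,0,-0.2,0,0,255],[0,0,0,-0.4,0,0,255],[0,0,0,-0.4,0,0,255]]' | grep -E "time|pos|force"
python3 - <<'E'
from h import *
print(w2j(readout.sense()["ee_pos"]))
E
```

```text
time: 62.25
ee_pos: [0.6754, -0.1054, 0.0343]
contact_force: [1.1, 6.2, 0.9]
time: 63.0
ee_pos: [0.6471, -0.133, 0.0333]
contact_force: [0.0, 0.1, -0.1]
time: 63.38
ee_pos: [0.6439, -0.1318, 0.0336]
contact_force: [-0.1, -0.5, 0.6]
[105.05719472 -49.09958332]
```

```bash
python3 -m pendant '[[0,0,0,-0.2,0,0,255],[0,0,0,-0.4,0,0,255],[0,0,0,-0.4,0,0,255]]' | grep -E "time|pos|force"
python3 - <<'E'
from h import *
im,c=snap("wrist","w15")
g=cv2.cvtColor(im,cv2.COLOR_BGR2GRAY)
for q in (0,.1,.2,.3,.5,.8,1.):
    t=-np.pi/2+.17+q; print(q,[int(g[tuple(np.clip(proj(c,[j2w(78+r*np.cos(t),r*np.sin(t),52)])[0].round().astype(int)[::-1],0,[419,559]))]) for r in (35,45,55,65,72)])
E
```

```text
time: 63.75
ee_pos: [0.6424, -0.1317, 0.0345]
contact_force: [5.8, 0.4, -1.4]
0 [245, 148, 160, 22, 19]
0.1 [123, 91, 28, 21, 20]
0.2 [98, 32, 75, 20, 24]
0.3 [99, 80, 31, 15, 19]
0.5 [91, 40, 26, 25, 14]
0.8 [96, 96, 96, 111, 122]
1.0 [182, 110, 155, 180, 129]
```

```bash
python3 -m pendant '[[0,0,0,-0.2,0,0,255],[0,0,0,-0.2,0,0,255]]' | grep -E "time|pos|force"
python3 -m pendant '[[0,0,0,1.2,0.2,0,255],[0,0,0,2,0.3,0,255],[0,0,0,2,0.3,-5,255],[0,0,0,2,0.3,-10,255],[0,0,0,-2,2,-16,255],[0,0,0,-8,2.2,-20,255],[0,0,0,-10.6,2.2,-20.4,255],[0,0,0,-10.6,2.2,-20.4,255],[0,0,0,-10.6,2.2,-20.4,255],[0,0,0,-10.6,2.2,-20.4,255]]' | grep -E "time|pos|force"
python3 - <<'E'
from h import *
im,c=snap("wrist","w16")
for r in prisms(im,c,.072)[0]:
  if r[5]<1900: print(np.round(r[:6],3).tolist(),w2j(np.r_[r[0],r[1]]).round(1),"rel yaw",round((r[2]+.06+np.pi/4)%(np.pi/2)-np.pi/4,3))
cv2.imwrite("pics/w16c.png",cv2.resize(im[0:300,100:500],None,fx=2,fy=2,interpolation=cv2.INTER_CUBIC))
E
```

```text
time: 64.05
ee_pos: [0.642, -0.1316, 0.035]
contact_force: [9.6, 0.3, -2.5]
time: 65.3
ee_pos: [0.5314, -0.1468, 0.2366]
contact_force: [0.3, -0.4, -0.6]
[0.538, -0.171, -0.071, 39.67, 44.112, 1663.933] [  1.4 -94.6] rel yaw -0.011
[0.542, -0.111, -0.062, 39.118, 44.065, 1650.212] [  1.6 -34.3] rel yaw -0.002
[0.546, -0.041, -0.058, 38.984, 43.239, 1663.24] [ 1.9 35.5] rel yaw 0.002
[0.549, 0.014, -0.057, 39.107, 45.106, 1442.818] [ 2.  90.5] rel yaw 0.003
```

View pics/w16c.png

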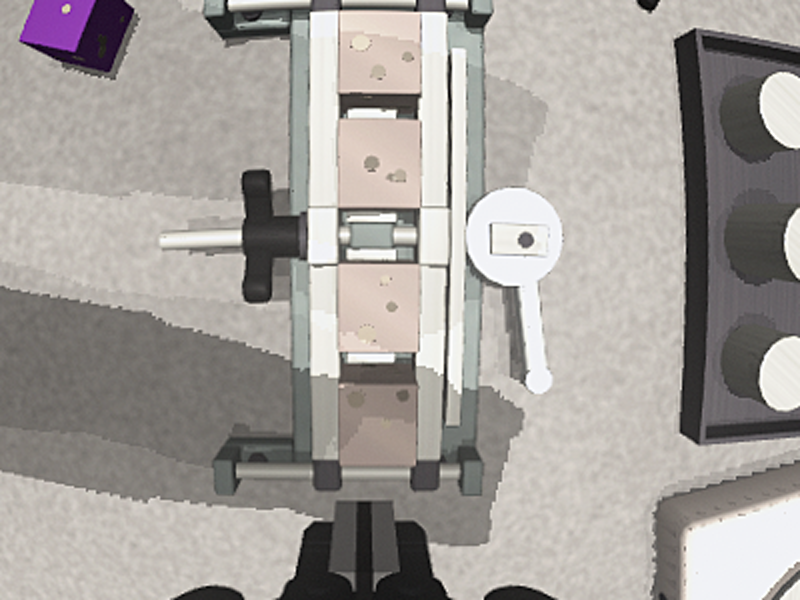

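Run:
```python
from h import *
for n,a,b in(("w3",(427,217),(449,356)),("w16",(526,239),(539,380))):
    im,c=load(n);Q=w2j(plane(c,np.array([a,b])/2+[100,0],.052));d=Q[1]-Q[0];print(n,Q.round(1).tolist(),"q",np.arctan2(d[1],d[0])+np.pi/2-.17)
im,c=load("w16");P=np.array([(339,160),(421,160),(338,300),(420,300),(341,430),(417,430)])/2+[100,0]
print("stop/jaw",w2j(plane(c,P,.046)).round(1).tolist())
```

```text
w3 [[77.2, -0.3], [90.7, -75.3]] q 0.008538261812608555
w16 [[78.6, -0.4], [89.1, -75.5]] q -0.030039679551060544
stop/jaw [[-18.0, 39.2], [24.0, 39.5], [-18.8, -34.3], [24.1, -34.2], [-17.9, -105.4], [23.8, -105.4]]
```

```bash
python3 -c "
from cell import manip;print(manip.close_job())"
```

```text
the job is handed in; nothing more can be done
None
```

I handed the job in at about 65 s of robot time. The lever was shut on all four prisms and the arm was clear of the jig. `close_job` gives no verdict.

**What I did**
- I swung the lever open to about 2.55 rad and stood the four prisms in the four pockets. One prism had been knocked about 4 cm, so I found it again from a fresh picture before picking it.
- I ran the nut up in three full strokes and one part stroke. By the camera this left about 2 mm of play.
- I pushed the lever round. Resistance built up from about 1.6 rad, with 6 to 8 N near 1.2 rad. It then shut, and I confirmed that with a push of about 10 N.

**Last checks (final wrist picture)**
- **Lever:** about 0 rad by camera (it read -0.03).
- **Prisms:** within about 4 mm of the pocket middles and square to within 0.011 rad.
- **Jaws:** the picture shows both jaws tight against all four prisms. I had no direct reading of the jaw force, so grip is inferred from the lever's resistance and the picture.

**What went wrong or disagreed**
- My first try at opening the lever passed over it without touching. The shut fingertips are about 7 mm behind the reported TCP, not 19 mm ahead as described. I found this by pressing a fingertip on the bench (about 70 N at the wrist) and corrected the heights after that.
- The pictures did not settle where the nut started (about -0.5 or +1.6 rad), so I set it by the jaw gap instead.
- I did not check separately whether the cores, mould, plunger, caliper and brush had moved. I saw no contact with them.

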